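Turn and weight the clay coasters on the drying plate

TASK

The half-dry clay coasters standing on the warm drying plate are ready to be turned: take the spatula from its stand and with it turn every one over, so that each lies foot up on the plate; never touch the clay with the gripper, which would dent it. When all are turned, stand an iron weight upright on the middle of each one's foot so that they dry flat, and after that set the plate's timer to the fifth click clockwise from its long zero mark. Lay the spatula back on its stand as it was, and leave the jars, cup, brush and tiles where they are.

Things in the scene. Friction and masses are not known exactly. Their poses are not given: they have to be found in the camera images.
- plate_top (a point): centre of the upper face of the drying plate, a fixed appliance. The face is a flat aluminium slab 340 mm (its x) by 420 mm (its y), with no rim, 55 mm above the table. x points away from the robot's side (turned by a few degrees), y left, z up. Along its right (-y) side runs a control panel 90 mm wide, its top 5 mm lower than the slab.
- coaster_a_mid (a point): centre (half-way up) of a round unfired clay coaster, 120 g: a disc 90 mm across and 9 mm thick on a round foot 54 mm across and 6 mm high, so that the disc overhangs its foot by 18 mm all round, 6 mm above the plate. z is its axis from foot to face: up as it stands on its foot, down when upside down. Two or three coasters are present; an absent one reads None.
- coaster_b_mid (a point): centre (half-way up) of a round unfired clay coaster, 120 g: a disc 90 mm across and 9 mm thick on a round foot 54 mm across and 6 mm high, so that the disc overhangs its foot by 18 mm all round, 6 mm above the plate. z is its axis from foot to face: up as it stands on its foot, down when upside down. Two or three coasters are present; an absent one reads None.
- coaster_c_mid (a point): centre (half-way up) of a round unfired clay coaster, 120 g: a disc 90 mm across and 9 mm thick on a round foot 54 mm across and 6 mm high, so that the disc overhangs its foot by 18 mm all round, 6 mm above the plate. z is its axis from foot to face: up as it stands on its foot, down when upside down. Two or three coasters are present; an absent one reads None.
- spatula_grip (a point): grip point of the cranked spatula (170 g), at mid height and width of its level wooden handle: 18 mm wide, 20 mm high, reaching 48 mm ahead of this point and 112 mm behind. x points to the blade, z up. Ahead of the handle a crank drops to a flat steel blade, 80 long, 50 wide, 2 mm thick, level with its underside 50 mm below this point. It balances within 25 mm of this point.
- spatula_tip (a point): the middle of the front edge of the spatula's blade, on its underside: 142 mm ahead of the grip point and 50 mm below it
- stand_seat (a point): fixed wooden stand: two forked posts (12 mm thick, 36 mm ahead of this point and 62 mm behind) carry the spatula's handle level. This point is where the spatula's grip point rests, 62 mm above the table; x points as the blade does, z up. Forks are 32 mm wide inside, prongs rise 14 mm above this point. Base board 10 mm thick, 70 mm wide.
- timer (a joint): the timer's angle in rad, growing as the knob is turned clockwise seen from above, 0 at the long zero mark. It clicks into a notch every 30 degrees (0.524 rad), positions 0 to 11; let go between notches it falls into the nearer one. Turning past a click takes about 0.1 N m. It starts on 0, 1 or 2.
- timer_grip (a point): point to grip on the timer's black knob, on its vertical axis, 28 mm above the panel. The knob is a bar 50 long, 14 wide, from 5 to 39 mm above the panel, on a 52 mm wide skirt 5 mm high. The bar lies along this point's x, which points to the end with the white line and turns with the knob; at zero along the plate's +x. White marks every 30 degrees, the zero mark longer and wider.
- weight_a_knob (a point): grip point on the upright knob of a cast-iron drying weight (250 g): a round base 50 mm across and 12 mm high with a round knob 22 mm across on it, 45 mm high in all. This point is on the axis, 34 mm above the underside; z along the axis, up. The three weights are alike and start on the bench in front of the plate; all three are always there.
- weight_b_knob (a point): grip point on the upright knob of a cast-iron drying weight (250 g): a round base 50 mm across and 12 mm high with a round knob 22 mm across on it, 45 mm high in all. This point is on the axis, 34 mm above the underside; z along the axis, up. The three weights are alike and start on the bench in front of the plate; all three are always there.
- weight_c_knob (a point): grip point on the upright knob of a cast-iron drying weight (250 g): a round base 50 mm across and 12 mm high with a round knob 22 mm across on it, 45 mm high in all. This point is on the axis, 34 mm above the underside; z along the axis, up. The three weights are alike and start on the bench in front of the plate; all three are always there.
- jar_a: a clear glass jar of pigment, 72 mm across, 105 mm high; not part of the job. Its origin is the centre of its underside.
- jar_b: an amber glass jar, 80 mm across, 120 mm high; not part of the job. Its origin is the centre of its underside.
- brush: a wooden brush 190 mm long lying flat; not part of the job. Its origin is the centre of its underside.
- water_cup: a white cup without handle, 80 mm across, 85 mm high; not part of the job. Its origin is the centre of its underside.
- tile_stack: a stack of five square tiles, 110 x 110 x 45 mm; not part of the job. Its origin is the centre of its underside.
- tile_loose: one square tile, 100 x 100 x 9 mm, lying flat; not part of the job. Its origin is the centre of its underside.
There are look-alikes about, which are no part of the job. What is shaped like the part that bears weight_b_knob but white or yellow is not meant.

How it is judged:
By the outcome, as a careful person would: the job done as asked, in the order asked, and still so for the second after the job is handed in, with the robot touching nothing.
Of coaster_a, coaster_b, coaster_c only 2 to 3 are there at a start; the rules pass over those that are not, and their reading is None.
At some moment in a run one of coaster_a, coaster_b, coaster_c may be knocked a few centimetres aside while the robot is not near it.
It also fails if it takes over 210 s, if anything falls off the work surface, if the arm or the gripper's body presses on something with over 40 N, if the wrist force passes 120 N, or if a joint passes its speed limit or range.

ROBOT

A 6-joint arm with a two-finger parallel gripper is mounted at the origin on the work surface. World frame = base frame: x ahead of the robot, y to its left, z up, the work surface at z = 0. Lengths are in m, angles in rad, forces in N, time in s.
With the tool pointing down it reaches from about 0.425 to 0.95 m from the base axis. Payload 3.5 kg.
Tool frame: the origin (TCP) lies at the very end of the fingers, on their centre line; the grasp point (between the pads) lies 19 mm behind it; z points along the fingers, y is the line along which they close (so a half turn about z gives the same grasp; the last joint's range is limited). The gripper opens to 85 mm and grips with 20 to 120 N. Pads are 22 mm wide; open, the fingers measure 114 mm over their backs; the gripper's body (76 mm by 85 mm) begins 54 mm behind the grasp point. The pads swing forward as they close: fully open they stand 13 mm farther back than shut.
Start: joints at [-1.407, 0.286, 1.577, -0, 1.279, -0.15], TCP at [0.208, -0.642, 0.231] pointing down, gripper open.
Joint ranges: [-2.77, 2.77], [-0.9, 2.22], [0.21, 2.48], [-1.53, 4.67], [0.24, 2.81], [-2.84, 2.84]. Speed limits (rad/s): [2.79, 2.79, 3.14, 3.14, 3.14, 3.14].

INTERFACE

Orientations are given as a unit quaternion [x, y, z, w].
In Python, from plant import ctrl gives the robot as it stands.
- The arm moves only by the tool carry_out, never from a script. Its argument "deltas" is one flat list of numbers, 6 for each row, row after row: the shift along the tool's x, y, z in m, then the turn, a rotation vector about the tool's x, y, z in rad. A call has 1 to 5 rows; each row is the pose to reach, as a shift and turn from the pose commanded when the call began, along the tool's axes at that moment; what a row does not reach only later rows make up. A row lasts 1/8 s, in which the tool goes at most 62.5 mm and 10.7 degrees, less where a joint would pass 70% of its speed; a pose out of reach is approached as far as the arm can. A call with a gripper value outside its range is refused whole. "grip" is the opening in per cent of the stroke, from 0 (shut) to 100 (fully open), set as the call begins (left out, the last holds). The fingers move at their own pace and stop on an object; "grip_force" is the grip in N (left out, the last holds). Time passes only in rows, so rows that repeat a pose let the fingers close. It gives the time, the measured TCP pose, the force, the opening and the grip force at its end, in the units of the state.
- ctrl.get_state(): the state, without advancing time (a new reading comes with each control period).
- ctrl.read_camera(name): name is "scene" or "top" or "wrist"; returns (picture, depth): 480x640x3 uint8, red, green, blue; 480x640 float32, m along the optical axis (not along the pixel's ray), 0 where there is no reading.
- ctrl.camera_model(name): a dict with "intrinsics" (3x3 intrinsics, pixels), "k1" (the pictures are not rectified: a ray, as slopes to the right and down, at radius r is drawn at 1 + k1 r^2 times it, then the intrinsics apply), "extrinsics" (4x4, takes a point from world to camera coordinates); the wrist camera has in their place "hand_eye" (4x4, takes a point from camera to tool coordinates, whose origin is the TCP and whose axes are the flange's). Camera axes: x right, y down, z forward; pixel columns grow to the right and rows downward; lengths in m; the calibration is good to about 2 mm. A picture is of the moment at which its call begins: read the wrist's pose just before it. camera_model takes no time and is no camera call.
- ctrl.sign_off(): hands the job in; it is judged then, once.
Trained networks look in the newest picture that a camera, given by its name, has taken for a name from the list of things; names that differ only in an ending like _2 or _b are one class to them, and where a whole thing is asked for, a point or a joint stands for the part that bears it (a point fixed in the world has none). Each returns a list of dicts, best first, with "score" (0 to 1); they miss things now and then, are a little off and sometimes report something else, mostly with a low value. They report only what shows in the picture. A call takes as long as a camera call. They do not tell look-alikes from the thing itself.
- ctrl.find_in(camera, query): "uv" ([column, row] in pixels, amid what is visible of it).
The state is a dict: "time": time; "qpos": joint angles; "dq": joint speeds; "joint_efforts": joint torques, N m; "eef_pos": TCP position; "tcp_rot": TCP orientation; "contact_force": force on the tool from outside, world axes, zero at the start; "wrist_torque": the same for the moment, N m; "opening": opening from 0.0 (shut) to 1.0 (fully open); "finger_force": force on a finger pad.
Only numpy, scipy, OpenCV 4.12 (cv2) and the standard library are available. Lean on these libraries where they do the work, as an engineer would, in place of code of your own. Each camera call takes 0.05 s, during which the arm holds its last target. There are 200 camera calls.

## Working session

There is one attempt and no reset: what is moved stays moved. The work goes in short steps, Python scripts to look and compute and a tool call to move; the robot and the scene stay as the last step left them, time stands still between calls to the robot, and variables do not carry over. Pictures are saved under pics/ and viewed, at most 14 in all, crops included, and the job is handed in when it is done.

Besides the shell and the picture viewer there is one more tool, called by a JSON object that holds its "fn" and its "kwargs", one argument or row to a line. carry_out: Moves the arm, as the interface text tells. Its arguments: {"type":"object","properties":{"deltas":{"type":"array"},"grip":{"type":"number"},"grip_force":{"type":"number"}},"required":["deltas"]}

```bash
mkdir -p pics; ls; cat > h.py <<'E'
import numpy as np, cv2
from scipy.spatial.transform import Rotation as R
from plant import ctrl
def cam(name):
    m=ctrl.camera_model(name); K=np.array(m["intrinsics"]); k1=m["k1"]
    if "extrinsics" in m: T=np.linalg.inv(np.array(m["extrinsics"]))
    else:
        s=ctrl.get_state(); W=np.eye(4); W[:3,:3]=R.from_quat(s["tcp_rot"]).as_matrix(); W[:3,3]=s["eef_pos"]; T=W@np.array(m["hand_eye"])
    return K,k1,T
def ray(K,k1,uv):
    uv=np.atleast_2d(uv).astype(float).reshape(-1,1,2)
    p=cv2.undistortPoints(uv,K,np.array([k1,0,0,0.]))  # iterative
    return p.reshape(-1,2)
def world(C,uv,d=None,z=None):
    K,k1,T=C; p=ray(K,k1,uv); r=np.c_[p,np.ones(len(p))]
    if d is not None: return (r*np.atleast_1d(d)[:,None])@T[:3,:3].T+T[:3,3]
    rw=r@T[:3,:3].T; t=(z-T[2,3])/rw[:,2]
    return rw*t[:,None]+T[:3,3]
def cloud(C,D):
    v,u=np.mgrid[0:480,0:640]; uv=np.c_[u.ravel(),v.ravel()]
    return world(C,uv,D.ravel()).reshape(480,640,3)
def save(n,im): cv2.imwrite(f"pics/{n}.png",im[:,:,::-1])
E
python3 - <<'E'
from h import *
for c in ["top","scene"]:
    C=cam(c); im,D=ctrl.read_camera(c); save(c+"0",im); np.savez(c+"0",im=im,D=D)
    P=cloud(C,D)
    print(c,C[2][:3,3].round(3),C[1])
    for q in ["coaster_a_mid","spatula_grip","spatula_tip","stand_seat","timer_grip","weight_a_knob","plate_top"]:
        try:
            for r in ctrl.find_in(c,q)[:8]:
                u,v=np.round(r["uv"]).astype(int); print(q,round(r["score"],2),u,v,P[v,u].round(3))
        except Exception as e: print(q,e)
print(ctrl.get_state())
E
```

```text
pics
top [0.374 0.029 1.188] -0.05230669685184431
coaster_a_mid 0.65 393 213 [ 0.622 -0.134  0.071]
spatula_grip 0.86 181 264 [0.499 0.403 0.038]
spatula_tip 0.95 179 264 [0.5   0.41  0.032]
stand_seat 0.89 191 294 [0.425 0.382 0.011]
stand_seat 0.39 381 298 [ 0.413 -0.105  0.024]
stand_seat 0.35 291 209 [0.634 0.121 0.067]
timer_grip 0.65 444 239 [ 0.554 -0.256  0.084]
weight_a_knob 0.7 395 214 [ 0.619 -0.139  0.072]
weight_a_knob 0.66 423 295 [ 0.42  -0.209  0.037]
plate_top 0.67 374 193 [ 0.678 -0.09   0.055]
scene [1.443 0.985 1.01 ] -0.18200588971281992
coaster_a_mid 0.59 256 232 [ 0.633 -0.119  0.072]
spatula_grip 0.75 435 320 [0.498 0.413 0.029]
spatula_grip 0.45 414 270 [0.365 0.237 0.011]
spatula_tip 0.92 433 321 [0.502 0.411 0.026]
spatula_tip 0.68 282 251 [ 0.632 -0.007  0.068]
stand_seat 0.78 448 309 [0.473 0.429 0.06 ]
timer_grip 0.51 247 202 [ 0.556 -0.263  0.072]
weight_a_knob 0.62 312 274 [0.64  0.122 0.072]
weight_a_knob 0.57 293 207 [ 0.42  -0.209  0.025]
plate_top 0.62 196 186 [ 0.619 -0.448  0.07 ]
plate_top 0.59 261 260 [ 0.692 -0.022  0.059]
{'time': 0.8, 'qpos': array([-1.40698275e+00,  2.86256816e-01,  1.57666560e+00,  9.53718388e-06,
        1.27859557e+00, -1.49973404e-01]), 'dq': array([-0.00136538,  0.00059241, -0.00092619, -0.00103816, -0.00202728,
       -0.00075993]), 'joint_efforts': array([-8.56234547e-04, -4.05916429e+01, -2.92921114e+01, -1.59591586e-04,
        4.95353452e-04, -1.89118950e-06]), 'eef_pos': array([ 0.2083953 , -0.64202795,  0.23137234]), 'tcp_rot': array([9.87717657e-01, 1.56249255e-01, 4.82473532e-06, 3.72984622e-05]), 'contact_force': array([ 0.2249899 , -0.83419484, -0.11078092]), 'wrist_torque': array([-0.01229818, -0.04783425, -0.01686645]), 'finger_force': 0.0, 'opening': 0.9970434714186918}
```

```bash
python3 - <<'E'
import cv2
a=cv2.imread("pics/top0.png"); cv2.imwrite("pics/top0c.png",cv2.resize(a[130:360,130:530],(800,460),interpolation=cv2.INTER_CUBIC))
E
```

```text
(no output)
```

View pics/top0c.png

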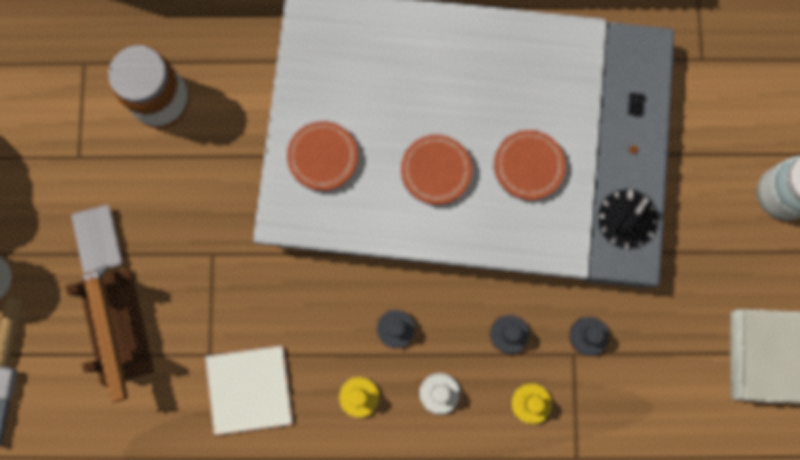

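View pics/scene0.png

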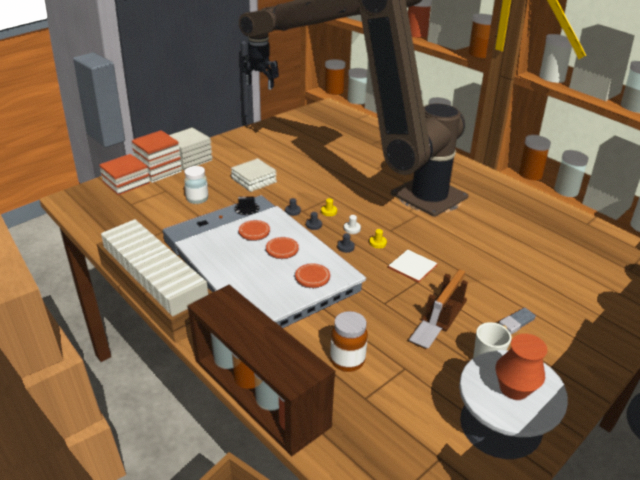

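Three coasters show at crop (323,156), (437,170), (530,165). The dark iron weights are at (397,328), (512,334), (590,335), the spatula on its stand at (105,320), and the timer pointer is about one notch clockwise. The yellow and white weights are decoys. Next I measure from the depth.

```bash
cat > meas.py <<'E'
from h import *
def rect(P2): 
    (c,s,a)=cv2.minAreaRect(P2.astype(np.float32)); return np.round(c,4),np.round(s,4),round(a,2)
def pca(P):
    c=P.mean(0); w,V=np.linalg.eigh(np.cov((P-c).T)); d=V[:,-1]; d=d*np.sign(d[0]); return c.round(4),d.round(4)
E
python3 - <<'E'
from meas import *
f=np.load("top0.npz"); C=cam("top"); P=cloud(C,f["D"]); im=f["im"].astype(int); X,Y,Z=P[...,0],P[...,1],P[...,2]
ok=f["D"]>0
def hsv(): return cv2.cvtColor(f["im"],cv2.COLOR_RGB2HSV).astype(int)
H=hsv()
m=ok&(X>.3)&(X<.6)&(Y>.3)&(Y<.5)
for zl,zh in [(.066,.08)]:
    q=P[m&(Z>zl)&(Z<zh)]; print("handle",len(q),rect(q[:,:2]),pca(q[:,:2]),np.median(q[:,2]))
b=m&(Z<.03)&(H[...,1]<60)&(X>.44); print("blade",rect(P[b][:,:2]),pca(P[b][:,:2]),np.median(P[b][:,2]))
pl=ok&(abs(Z-.055)<.008)&(H[...,1]<40)&(H[...,2]>130)&(Y>-.3)&(Y<.3)
print("plate",rect(P[pl][:,:2]),np.median(Z[pl]))
red=ok&(H[...,1]>130)&((H[...,0]<9)|(H[...,0]>172))&(Z>.05)&(Z<.09)&(X>.5)&(X<.9)
n,l,s,c=cv2.connectedComponentsWithStats(red.astype(np.uint8))
for i in range(1,n):
    if s[i,4]>50: q=P[l==i]; print("coaster",cv2.minEnclosingCircle(q[:,:2].astype(np.float32)),q.mean(0).round(4),s[i])
dk=ok&(H[...,2]<75)&(X>.36)&(X<.46)&(Y<.1)&(Y>-.3)&(Z>.008)
n,l,s,c=cv2.connectedComponentsWithStats(dk.astype(np.uint8))
for i in range(1,n):
    if s[i,4]>15: 
        q=P[l==i]; t=q[q[:,2]>.03]; print("wt",q.mean(0).round(4),len(t),t.mean(0).round(4))
k=ok&(X>.5)&(X<.62)&(Y<-.2)&(Y>-.31)&(Z>.078); q=P[k]; print("knob",len(q),rect(q[:,:2]),pca(q[:,:2]))
E
```

```text
handle 660 (array([0.4128, 0.3876]), array([0.1613, 0.0629]), 14.69) (array([0.4163, 0.3871]), array([0.9665, 0.2568])) 0.07194025363501932
blade (array([0.5416, 0.4245]), array([0.0879, 0.0572]), 15.53) (array([0.5411, 0.4205]), array([0.9609, 0.2769])) 0.013369041718788499
plate (array([ 0.6754, -0.0192]), array([0.5299, 0.5097]), 49.59) 0.05451674775964244
coaster ((0.7300330400466919, -0.7314069271087646), 0.07865424454212189) [ 0.7311 -0.7271  0.0693] [ 599  151   41   44 1479]
coaster ((0.6351779699325562, 0.11635977029800415), 0.042287882417440414) [0.622  0.0982 0.0694] [282 193  27  32  88]
coaster ((0.6371330618858337, 0.12542755901813507), 0.038345687091350555) [0.6379 0.1222 0.07  ] [277 194  28  28 511]
coaster ((0.628964900970459, -0.14156030118465424), 0.03922416642308235) [ 0.6276 -0.1397  0.07  ] [381 196  31  30 544]
coaster ((0.6225780844688416, -0.018310749903321266), 0.037829723209142685) [ 0.6205 -0.0203  0.0699] [332 201  30  27 517]
coaster ((0.6005457043647766, -0.6746437549591064), 0.05795907974243164) [ 0.5997 -0.6748  0.0581] [601 200   6  45  61]
coaster ((0.6230358481407166, -0.13885629177093506), 0.04304592311382294) [ 0.6017 -0.1394  0.0695] [378 206  34  24  97]
wt [0.4234 0.0283 0.0203] 62 [0.4232 0.0306 0.044 ]
wt [ 0.4158 -0.1153  0.02  ] 61 [ 0.4164 -0.1148  0.0433]
wt [ 0.4133 -0.2161  0.021 ] 67 [ 0.4153 -0.2165  0.0437]
knob 125 (array([ 0.5576, -0.2638]), array([0.0144, 0.0506]), 53.55) (array([ 0.5572, -0.263 ]), array([ 0.7961, -0.6051]))
```

```bash
cat >> h.py <<'E'
def down(yaw,pitch=0):  # tool pointing down, x at yaw (deg); pitch>0 lifts tool x
    a=np.radians(yaw); M=np.array([[np.cos(a),np.sin(a),0],[np.sin(a),-np.cos(a),0],[0,0,-1.]])
    return R.from_matrix(M)*R.from_rotvec([0,np.radians(pitch),0])
def plan(way,step=.055,ang=9,polar=False):
    "print the calls that go through way=[(x,y,z,yaw[,pitch])] from the present pose"
    s=ctrl.get_state(); p=np.array(s["eef_pos"]); r=R.from_quat(s["tcp_rot"]); rows=[]
    for w in way:
        q=np.array(w[:3]); t=down(*w[3:]); rv=(r.inv()*t).as_rotvec()
        a0,a1=np.arctan2(p[1],p[0]),np.arctan2(q[1],q[0]); r0,r1=np.hypot(*p[:2]),np.hypot(*q[:2])
        L=max(np.linalg.norm(q-p),abs(a1-a0)*max(r0,r1)*polar)
        n=max(1,int(np.ceil(max(L/step,np.degrees(np.linalg.norm(rv))/ang))))
        for i in range(1,n+1):
            f=i/n; x=p+f*(q-p)
            if polar: a=a0+f*(a1-a0); rr=r0+f*(r1-r0); x=np.array([rr*np.cos(a),rr*np.sin(a),x[2]])
            rows.append((x,r*R.from_rotvec(f*rv)))
        p,r=q,t
    p=np.array(s["eef_pos"]); r=R.from_quat(s["tcp_rot"])
    for i in range(0,len(rows),5):
        o=[]
        for x,t in rows[i:i+5]: o+=list(np.round(r.inv().apply(x-p),3)+0)+list(np.round((r.inv()*t).as_rotvec(),3)+0)
        print("[",",".join(f"{v:g}" for v in o),"]"); p,r=rows[min(i+5,len(rows))-1]
E
python3 - <<'E'
from h import *
print(np.array(ctrl.camera_model("wrist")["hand_eye"]).round(3))
plan([(0.4437,.3958,.20,15)],polar=True)
E
```

```text
[[-0.001 -0.953 -0.302  0.075]
 [ 1.    -0.001  0.001 -0.   ]
 [-0.001 -0.302  0.953 -0.143]
 [ 0.     0.     0.     1.   ]]
[ 0.053,-0.005,0.001,0,0,0.002,0.106,-0.015,0.003,0,0,0.004,0.157,-0.028,0.004,0,0,0.006,0.207,-0.046,0.005,0,0,0.008,0.255,-0.067,0.006,0,0,0.01 ]
[ 0.046,-0.025,0.001,0,0,0.002,0.089,-0.054,0.003,0,0,0.004,0.13,-0.086,0.004,0,0,0.006,0.167,-0.121,0.005,0,0,0.008,0.202,-0.159,0.006,0,0,0.01 ]
[ 0.031,-0.041,0.001,0,0,0.002,0.059,-0.083,0.003,0,0,0.004,0.082,-0.128,0.004,0,0,0.006,0.103,-0.174,0.005,0,0,0.008,0.119,-0.221,0.006,0,0,0.01 ]
[ 0.012,-0.048,0.001,0,0,0.002,0.02,-0.097,0.003,0,0,0.004,0.024,-0.146,0.004,0,0,0.006,0.024,-0.195,0.005,0,0,0.008,0.021,-0.244,0.006,0,0,0.01 ]
[ -0.008,-0.048,0.001,0,0,0.002,-0.02,-0.095,0.003,0,0,0.004,-0.035,-0.14,0.004,0,0,0.006,-0.054,-0.184,0.005,0,0,0.008,-0.076,-0.226,0.006,0,0,0.01 ]
```

{"fn": "carry_out", "kwargs": {
  "deltas": [0.053,-0.005,0.001,0,0,0.002,0.106,-0.015,0.003,0,0,0.004,0.157,-0.028,0.004,0,0,0.006,0.207,-0.046,0.005,0,0,0.008,0.255,-0.067,0.006,0,0,0.01],
  "grip": 100
}}

```text
time: 1.42
eef_pos: [0.4316, -0.4985, 0.2254]
tcp_rot: [0.988, 0.151, 0.0, 0.0]
contact_force: [0.3, 0.1, -0.2]
opening: 1.004
finger_force: 0.0
```

{"fn": "carry_out", "kwargs": {
  "deltas": [0.046,-0.025,0.001,0,0,0.002,0.089,-0.054,0.003,0,0,0.004,0.13,-0.086,0.004,0,0,0.006,0.167,-0.121,0.005,0,0,0.008,0.202,-0.159,0.006,0,0,0.01]
}}

```text
time: 2.05
eef_pos: [0.5763, -0.286, 0.2194]
tcp_rot: [0.989, 0.146, 0.0, 0.0]
contact_force: [1.3, -0.4, 0.0]
opening: 1.0
finger_force: 0.0
```

{"fn": "carry_out", "kwargs": {
  "deltas": [0.031,-0.041,0.001,0,0,0.002,0.059,-0.083,0.003,0,0,0.004,0.082,-0.128,0.004,0,0,0.006,0.103,-0.174,0.005,0,0,0.008,0.119,-0.221,0.006,0,0,0.01]
}}

```text
time: 2.68
eef_pos: [0.6256, -0.0398, 0.2135]
tcp_rot: [0.99, 0.141, 0.0, 0.0]
contact_force: [-0.1, -0.7, -0.2]
opening: 1.001
finger_force: 0.0
```

{"fn": "carry_out", "kwargs": {
  "deltas": [0.012,-0.048,0.001,0,0,0.002,0.02,-0.097,0.003,0,0,0.004,0.024,-0.146,0.004,0,0,0.006,0.024,-0.195,0.005,0,0,0.008,0.021,-0.244,0.006,0,0,0.01]
}}

```text
time: 3.3
eef_pos: [0.5767, 0.2002, 0.2075]
tcp_rot: [0.991, 0.136, 0.0, -0.0]
contact_force: [-0.1, 0.0, -0.2]
opening: 0.996
finger_force: 0.0
```

{"fn": "carry_out", "kwargs": {
  "deltas": [-0.008,-0.048,0.001,0,0,0.002,-0.02,-0.095,0.003,0,0,0.004,-0.035,-0.14,0.004,0,0,0.006,-0.054,-0.184,0.005,0,0,0.008,-0.076,-0.226,0.006,0,0,0.01]
}}

```text
time: 3.92
eef_pos: [0.4419, 0.397, 0.2015]
tcp_rot: [0.991, 0.132, 0.0, -0.0]
contact_force: [0.2, 0.2, 0.4]
opening: 1.001
finger_force: 0.0
```

```bash
python3 - <<'E'
from meas import *
C=cam("wrist"); im,D=ctrl.read_camera("wrist"); save("w1",im); P=cloud(C,D); H=cv2.cvtColor(im,cv2.COLOR_RGB2HSV).astype(int)
np.savez("w1",im=im,D=D,P=P)
print(ctrl.get_state()["eef_pos"],R.from_quat(ctrl.get_state()["tcp_rot"]).as_euler("ZYX",degrees=True))
for q in ["spatula_grip","spatula_tip","stand_seat"]:
    for r in ctrl.find_in("wrist",q)[:2]:
        u,v=np.round(r["uv"]).astype(int); print(q,round(r["score"],2),u,v,P[v,u].round(3))
E
```

```text
[0.43782777 0.40027465 0.20124964] [ 1.53098599e+01  1.32090705e-01 -1.79800475e+02]
spatula_grip 0.66 325 120 [0.51  0.412 0.013]
stand_seat 0.88 312 222 [0.424 0.4   0.01 ]
```

View pics/w1.png

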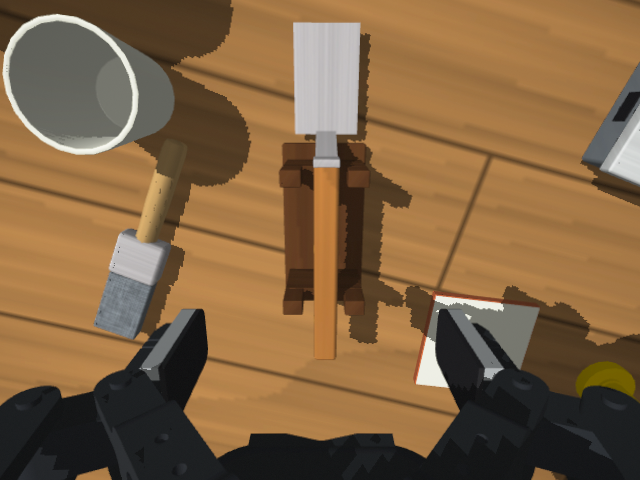

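The wrist view shows the handle at columns 314–338, rows 163–360. The blade front edge is at (327,23), and the cup and brush are clear to the left.

```bash
python3 - <<'E'
from meas import *
C=cam("wrist"); f=np.load("w1.npz"); P=f["P"]
m=(P[...,2]>.064)&(P[...,2]<.08); m[:,:310]=0; m[:,342:]=0; m[:150]=0; m[365:]=0
q=P[m]; print(rect(q[:,:2]),pca(q[:,:2]),np.median(q[:,2]))
a,b=world(C,[[326,165],[325,359]],z=.072); c,d=world(C,[[327,22],[326,134]],z=.014)
print(a,b,c,d, np.degrees(np.arctan2(*(c-b)[[1,0]])))
u=(c-b)/np.linalg.norm((c-b)[:2]); u[2]=0
print("grip est",b+u*.112, a-u*.048, c-u*.142)
g=b*.0+((b+u*.112)+(a-u*.048)+(c-u*.142))/3; print(g)
plan([(g[0],g[1],.11,np.degrees(np.arctan2(u[1],u[0]))),(g[0],g[1],.042,np.degrees(np.arctan2(u[1],u[0])))],step=.05)
E
```

```text
(array([0.4099, 0.3843]), array([0.1592, 0.0183]), 14.79) (array([0.4166, 0.3864]), array([0.9668, 0.2556])) 0.07186404716599709
[0.48306204 0.4035319  0.072     ] [0.33429661 0.36334876 0.072     ] [0.57769764 0.42807519 0.014     ] [0.50018274 0.40744749 0.014     ] 14.89173918925118
grip est [0.44253488 0.39213203 0.072     ] [0.43667421 0.39119621 0.072     ] [0.44046697 0.39158212 0.014     ]
[0.43989202 0.39163679 0.05266667]
[ -0.002,0.002,0.046,0,0,0.003,-0.004,0.004,0.091,0,0,0.006,-0.004,0.004,0.125,0,0,0.006,-0.004,0.004,0.159,0,0,0.006 ]
```

```bash
python3 - <<'E'
from h import *
print(ctrl.get_state()["eef_pos"])
plan([(.4408,.3922,.11,14.85),(.4408,.3922,.042,14.85)],step=.05)
E
```

```text
[0.44245529 0.39619507 0.20147723]
[ -0.001,0.002,0.046,0,0,0.003,-0.003,0.003,0.091,0,0,0.007,-0.003,0.003,0.125,0,0,0.007,-0.003,0.003,0.159,0,0,0.007 ]
```

{"fn": "carry_out", "kwargs": {
  "deltas": [-0.001,0.002,0.046,0,0,0,-0.003,0.003,0.091,0,0,0,-0.003,0.003,0.091,0,0,0,-0.003,0.003,0.091,0,0,0]
}}

```text
time: 4.62
eef_pos: [0.4425, 0.392, 0.1121]
tcp_rot: [0.991, 0.131, 0.001, -0.0]
contact_force: [-0.1, -0.1, 1.0]
opening: 0.998
finger_force: 0.0
```

```bash
python3 - <<'E'
from h import *
s=ctrl.get_state(); print(s["eef_pos"],s["contact_force"])
plan([(.4408,.3922,.042,14.85)],step=.035)
E
```

```text
[0.44250397 0.39204982 0.11208716] [-0.10465869 -0.05972493  1.02261827]
[ -0.001,0,0.023,0,-0.001,0.001,-0.001,0,0.047,0,-0.002,0.002,-0.002,-0.001,0.07,-0.001,-0.003,0.003 ]
```

{"fn": "carry_out", "kwargs": {
  "deltas": [-0.001,0,0.03,0,0,0,-0.002,0,0.06,0,0,0,-0.002,0,0.07,0,0,0,-0.002,0,0.07,0,0,0,-0.002,0,0.07,0,0,0]
}}

```text
time: 5.25
eef_pos: [0.4403, 0.3924, 0.0425]
tcp_rot: [0.991, 0.132, 0.002, -0.001]
contact_force: [0.6, 0.1, -0.2]
opening: 0.999
finger_force: 0.0
```

{"fn": "carry_out", "kwargs": {
  "deltas": [0,0,0,0,0,0,0,0,0,0,0,0,0,0,0,0,0,0,0,0,0,0,0,0,0,0,0,0,0,0],
  "grip": 0,
  "grip_force": 80
}}

```text
time: 5.88
eef_pos: [0.439, 0.3917, 0.0406]
tcp_rot: [0.991, 0.132, 0.0, -0.0]
contact_force: [-0.4, -0.1, 1.4]
opening: 0.2
finger_force: 78.6
```

{"fn": "carry_out", "kwargs": {
  "deltas": [0,0,0,0,0,0,0,0,0,0,0,0,0,0,0,0,0,0,0,0,0,0,0,0]
}}

```text
time: 6.38
eef_pos: [0.4391, 0.3917, 0.0406]
tcp_rot: [0.991, 0.132, 0.0, -0.0]
contact_force: [0.2, 0.6, 2.8]
opening: 0.198
finger_force: 78.6
```

{"fn": "carry_out", "kwargs": {
  "deltas": [0,0,-0.03,0,0,0,0,0,-0.07,0,0,0,0,0,-0.12,0,0,0,0,0,-0.12,0,0,0,0,0,-0.12,0,0,0]
}}

```text
time: 7.0
eef_pos: [0.4378, 0.3908, 0.1584]
tcp_rot: [0.991, 0.131, -0.002, 0.001]
contact_force: [-1.1, 0.7, -2.9]
opening: 0.198
finger_force: 78.2
```

```bash
cat >> meas.py <<'E'
def coasters(tag):
    "fit the red discs in the top view"
    C=cam("top"); im,D=ctrl.read_camera("top"); save(tag,im); P=cloud(C,D); H=cv2.cvtColor(im,cv2.COLOR_RGB2HSV).astype(int)
    red=(H[...,1]>110)&((H[...,0]<12)|(H[...,0]>172))&(D>0)&(P[...,2]>.052)&(P[...,2]<.12)&(P[...,0]>.48)&(P[...,0]<.9)&(abs(P[...,1])<.3)
    red=cv2.morphologyEx(red.astype(np.uint8),cv2.MORPH_CLOSE,np.ones((3,3)))
    n,l,s,c=cv2.connectedComponentsWithStats(red); out=[]
    for i in range(1,n):
        if s[i,4]>60:
            q=P[l==i]; ct,_=cv2.findContours((l==i).astype(np.uint8),cv2.RETR_EXTERNAL,cv2.CHAIN_APPROX_NONE)
            e=cv2.fitEllipse(ct[0]); z=np.median(q[:,2]); w=world(C,[e[0]],z=z)[0]
            print("coaster",w.round(4),"px",np.round(e[0],1),np.round(e[1],1),s[i,4]); out.append(w)
    return out
E
python3 - <<'E'
from meas import *
s=ctrl.get_state(); print(s["eef_pos"],s["contact_force"],s["opening"])
coasters("t1")
C=cam("top"); f=np.load("top0.npz"); H=cv2.cvtColor(f["im"],cv2.COLOR_RGB2HSV).astype(int)
P=cloud(C,f["D"]); m=((H[...,1]<40)&(H[...,2]>120)&(abs(P[...,2]-.055)<.006)).astype(np.uint8)
n,l,st,c=cv2.connectedComponentsWithStats(m); i=1+np.argmax(st[1:,4]); print("plate",rect(P[l==i][:,:2]))
E
```

```text
[0.43775033 0.39077432 0.15842953] [-1.1249104   0.71834093 -2.86451306] 0.19773718739469115
coaster [0.6371 0.1202 0.07  ] px [291.1 207.7] [32.8 34.1] 925
coaster [ 0.6239 -0.139   0.07  ] px [394.7 212.3] [32.9 34.5] 937
coaster [ 0.6188 -0.0224  0.0699] px [348.  214.5] [33.  34.2] 933
plate (array([ 0.6769, -0.0201]), array([0.4231, 0.3416]), 83.7)
```

```bash
cat >> h.py <<'E'
TIP=.1435; DZ=.0286
def tcp(c,yaw,off,zb):
    "TCP pose with the blade's front edge off metres before centre c, its underside at zb"
    u=np.array([np.cos(np.radians(yaw)),np.sin(np.radians(yaw))]); p=np.array(c[:2])-u*(off+TIP); return (p[0],p[1],zb+DZ,yaw)
E
python3 - <<'E'
from h import *
c=(.637,.1202); print(tcp(c,8,.065,.09))
plan([tcp(c,8,.065,.1)],polar=True,step=.05)
E
```

```text
(np.float64(0.4305291076673826), np.float64(0.09118240844982636), 0.1186, 8)
[ -0.001,0.048,0.004,0,0.001,0.018,-0.007,0.093,0.008,0.001,0.001,0.035,-0.016,0.137,0.013,0.001,0.002,0.053,-0.028,0.179,0.017,0.001,0.003,0.071,-0.044,0.218,0.021,0.001,0.003,0.089 ]
[ -0.016,0.038,0.004,0,0.001,0.018,-0.034,0.073,0.008,0.001,0.001,0.035 ]
```

{"fn": "carry_out", "kwargs": {
  "deltas": [-0.001,0.048,0.004,0,0.001,0.018,-0.007,0.093,0.008,0.001,0.001,0.035,-0.016,0.137,0.013,0.001,0.002,0.053,-0.028,0.179,0.017,0.001,0.003,0.071,-0.044,0.218,0.021,0.001,0.003,0.089]
}}

```text
time: 7.68
eef_pos: [0.4515, 0.1678, 0.1366]
tcp_rot: [0.996, 0.087, -0.001, -0.0]
contact_force: [0.0, -0.4, -0.9]
opening: 0.197
finger_force: 78.5
```

{"fn": "carry_out", "kwargs": {
  "deltas": [-0.016,0.038,0.004,0,0,0.018,-0.034,0.073,0.008,0,0,0.035,-0.034,0.073,0.008,0,0,0.035,-0.034,0.073,0.008,0,0,0.035]
}}

```text
time: 8.18
eef_pos: [0.4316, 0.0919, 0.1298]
tcp_rot: [0.998, 0.07, 0.0, -0.001]
contact_force: [-0.5, -0.4, -1.2]
opening: 0.199
finger_force: 78.7
```

```bash
python3 - <<'E'
from meas import *
s=ctrl.get_state(); print(s["eef_pos"],s["contact_force"],R.from_quat(s["tcp_rot"]).as_euler("ZYX",degrees=True))
C=cam("wrist"); im,D=ctrl.read_camera("wrist"); save("w2",im); np.savez("w2",im=im,D=D,P=cloud(C,D))
plan([tcp((.637,.1202),8,.065,.06)],step=.03)
E
```

```text
[0.43162439 0.09192625 0.1297891 ] [-0.48019643 -0.37279564 -1.21482291] [ 7.97664287e+00 -2.29563015e-02 -1.79884413e+02]
[ -0.001,0,0.021,-0.001,-0.001,0,-0.002,0.001,0.042,-0.002,-0.001,0.001 ]
```

View pics/w2.png

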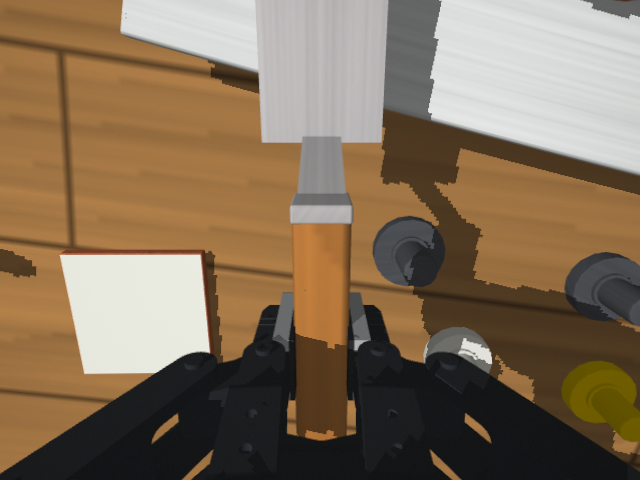

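The spatula is held straight (handle columns 292–350, blade columns 257–387), and the plate's front edge lies under the blade. Next I lower it to the plate.

{"fn": "carry_out", "kwargs": {
  "deltas": [-0.001,0,0.021,0,0,0,-0.001,0,0.042,0,0,0,-0.001,0,0.042,0,0,0,-0.001,0,0.042,0,0,0]
}}

```text
time: 8.72
eef_pos: [0.4321, 0.0923, 0.0897]
tcp_rot: [0.998, 0.07, 0.002, -0.001]
contact_force: [-0.3, 0.3, -1.8]
opening: 0.195
finger_force: 78.7
```

{"fn": "carry_out", "kwargs": {
  "deltas": [0,0,0.003,0,0,0,0,0,0.003,0,0,0,0,0,0.003,0,0,0]
}}

```text
time: 9.1
eef_pos: [0.4318, 0.0917, 0.0865]
tcp_rot: [0.998, 0.07, 0.002, -0.001]
contact_force: [-1.4, -0.8, -1.6]
opening: 0.198
finger_force: 78.7
```

{"fn": "carry_out", "kwargs": {
  "deltas": [0,0,0.001,0,0,0,0,0,0.001,0,0,0,0,0,0.001,0,0,0]
}}

```text
time: 9.48
eef_pos: [0.4316, 0.0917, 0.0852]
tcp_rot: [0.998, 0.07, 0.001, -0.001]
contact_force: [-0.1, -0.3, -2.1]
opening: 0.203
finger_force: 78.7
```

{"fn": "carry_out", "kwargs": {
  "deltas": [0,0,0.001,0,0,0,0,0,0.001,0,0,0,0,0,0.001,0,0,0]
}}

```text
time: 9.85
eef_pos: [0.4316, 0.0917, 0.0841]
tcp_rot: [0.998, 0.07, 0.001, -0.001]
contact_force: [-0.3, 0.1, -1.9]
opening: 0.194
finger_force: 78.7
```

{"fn": "carry_out", "kwargs": {
  "deltas": [0,0,0.001,0,0,0,0,0,0.001,0,0,0,0,0,0.001,0,0,0]
}}

```text
time: 10.22
eef_pos: [0.4317, 0.0917, 0.0833]
tcp_rot: [0.998, 0.07, 0.002, -0.001]
contact_force: [0.3, 1.3, -0.3]
opening: 0.199
finger_force: 79.0
```

{"fn": "carry_out", "kwargs": {
  "deltas": [0,0,-0.0015,0,0,0,0.01,0,-0.0015,0,0,0,0.02,0,-0.0015,0,0,0,0.03,0,-0.0015,0,0,0,0.037,0,-0.0015,0,0,0]
}}

```text
time: 10.85
eef_pos: [0.4689, 0.0969, 0.0847]
tcp_rot: [0.998, 0.07, 0.001, -0.001]
contact_force: [-2.4, -0.0, 0.2]
opening: 0.196
finger_force: 78.8
```

{"fn": "carry_out", "kwargs": {
  "deltas": [0,0,0,0,0,0,0,0,0,0,0,0,0.001,0,-0.006,0,0,0,0.002,0,-0.012,0,0,0,0.0045,0,-0.019,0,0,0]
}}

```text
time: 11.48
eef_pos: [0.4725, 0.0975, 0.1043]
tcp_rot: [0.998, 0.07, 0.001, -0.001]
contact_force: [-1.3, 0.1, -2.3]
opening: 0.194
finger_force: 78.6
```

```bash
python3 - <<'E'
from h import *
s=ctrl.get_state(); print(s["eef_pos"],s["contact_force"])
im,D=ctrl.read_camera("scene"); save("s1",im); cv2.imwrite("pics/s1c.png",cv2.resize(im[190:350,180:430,::-1],(750,480),interpolation=cv2.INTER_CUBIC))
E
```

```text
[0.47253949 0.09748468 0.10429932] [-1.31458335  0.11504898 -2.3208847 ]
```

View pics/s1c.png

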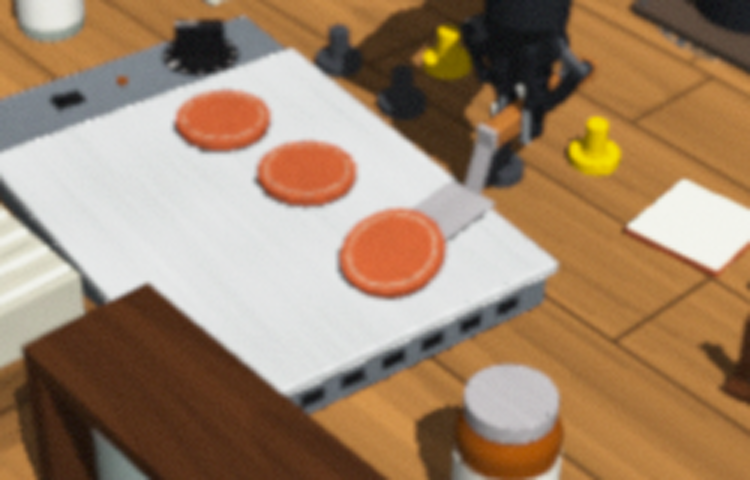

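The lever-up works: the near rim of the left coaster at crop (395,250) is raised on the blade. I continue along the arc.

{"fn": "carry_out", "kwargs": {
  "deltas": [0.0025,0,-0.0066,0,0,0,0.006,0,-0.0133,0,0,0,0.01,0,-0.0196,0,0,0,0.0148,0,-0.0255,0,0,0,0.02,0,-0.031,0,0,0]
}}

```text
time: 12.15
eef_pos: [0.4928, 0.1003, 0.1353]
tcp_rot: [0.998, 0.07, 0.002, -0.001]
contact_force: [-0.7, 0.6, -2.4]
opening: 0.199
finger_force: 78.6
```

{"fn": "carry_out", "kwargs": {
  "deltas": [0.0058,0,-0.0047,0,0,0,0.0122,0,-0.009,0,0,0,0.019,0,-0.0123,0,0,0,0.026,0,-0.015,0,0,0,0.033,0,-0.017,0,0,0]
}}

```text
time: 12.78
eef_pos: [0.5258, 0.1049, 0.1523]
tcp_rot: [0.998, 0.07, 0.002, -0.001]
contact_force: [0.5, 0.4, -0.4]
opening: 0.197
finger_force: 78.7
```

```bash
python3 - <<'E'
from meas import *
s=ctrl.get_state(); print(s["eef_pos"],s["contact_force"])
coasters("t2")
im,D=ctrl.read_camera("scene"); cv2.imwrite("pics/s2c.png",cv2.resize(im[190:350,180:430,::-1],(750,480),interpolation=cv2.INTER_CUBIC))
E
```

```text
[0.52579453 0.10485713 0.15231332] [ 0.47698436  0.38329926 -0.37326632]
coaster [0.8918 0.1305 0.0855] px [287.6 109.8] [ 6.7 11.8] 66
coaster [ 0.6239 -0.139   0.07  ] px [394.7 212.3] [32.9 34.5] 937
coaster [ 0.6188 -0.0223  0.07  ] px [348.  214.5] [33.  34.1] 931
```

View pics/s2c.png

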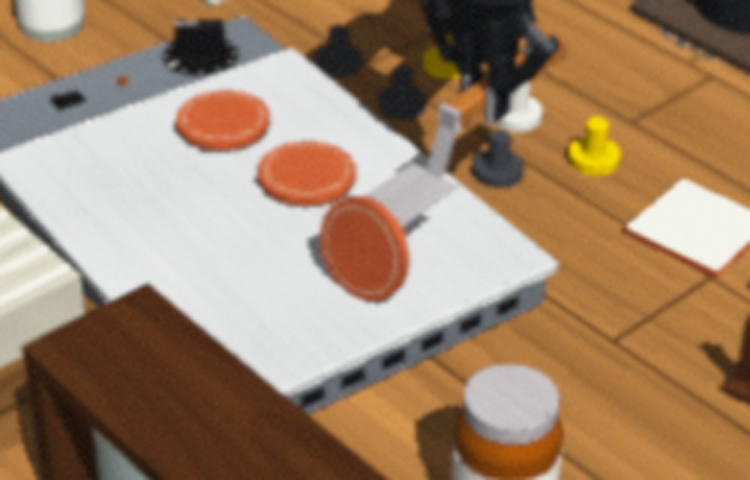

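The coaster stands near vertical at crop (365,248), leaning on the blade tip. Next I push it over.

{"fn": "carry_out", "kwargs": {
  "deltas": [0.004,0,-0.001,0,0,0,0.0075,0,-0.0015,0,0,0,0.011,0,-0.003,0,0,0,0.015,0,-0.005,0,0,0,0.018,0,-0.007,0,0,0]
}}

```text
time: 13.5
eef_pos: [0.5428, 0.1073, 0.1588]
tcp_rot: [0.998, 0.07, 0.001, -0.001]
contact_force: [0.4, -0.7, -2.1]
opening: 0.196
finger_force: 78.8
```

{"fn": "carry_out", "kwargs": {
  "deltas": [0.004,0,-0.001,0,0,0,0.008,0,-0.001,0,0,0,0.012,0,-0.001,0,0,0,0.016,0,-0.001,0,0,0,0.02,0,-0.001,0,0,0]
}}

```text
time: 14.12
eef_pos: [0.5628, 0.1101, 0.1599]
tcp_rot: [0.998, 0.07, 0.001, -0.001]
contact_force: [-0.0, -0.0, -1.9]
opening: 0.195
finger_force: 78.8
```

{"fn": "carry_out", "kwargs": {
  "deltas": [0.004,0,-0.001,0,0,0,-0.01,0,-0.01,0,0,0,-0.04,0,-0.01,0,0,0,-0.09,0,-0.01,0,0,0,-0.09,0,-0.01,0,0,0]
}}

```text
time: 14.75
eef_pos: [0.4696, 0.0976, 0.168]
tcp_rot: [0.998, 0.07, -0.001, -0.001]
contact_force: [0.6, -0.5, -1.1]
opening: 0.197
finger_force: 78.7
```

```bash
python3 - <<'E'
from meas import *
s=ctrl.get_state(); print(s["eef_pos"],s["contact_force"])
coasters("t3")
im,D=ctrl.read_camera("scene"); cv2.imwrite("pics/s3c.png",cv2.resize(im[190:350,180:430,::-1],(750,480),interpolation=cv2.INTER_CUBIC))
E
```

```text
[0.46963396 0.0976024  0.1680035 ] [ 0.59596009 -0.50316889 -1.09925736]
coaster [0.8913 0.1308 0.0864] px [287.4 109.8] [ 6.2 11. ] 61
coaster [0.7439 0.1363 0.0655] px [285.3 167.4] [31.4 33.8] 869
coaster [ 0.6239 -0.1391  0.0698] px [394.7 212.3] [33.  34.4] 939
coaster [ 0.6188 -0.0224  0.0699] px [348.  214.5] [33.  34.1] 930
```

View pics/s3c.png

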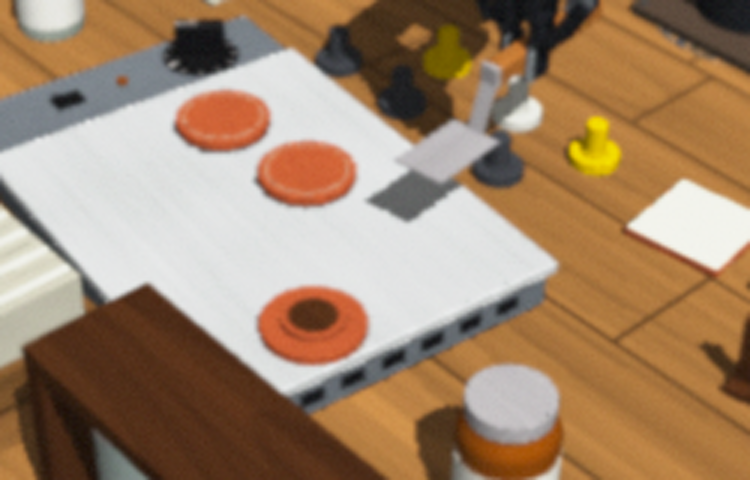

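The left coaster now lies foot up at about (0.744, 0.136). Next is the middle one, approached at 18° yaw for reach.

```bash
python3 - <<'E'
from h import *
c=(.6188,-.0224)
print(tcp(c,18,.058,.0562))
plan([tcp(c,18,.058,.1)],polar=True,step=.045,ang=7)
E
```

```text
(np.float64(0.4271621119665266), np.float64(-0.08466692436655189), 0.0848, 18)
[ -0.009,0.038,0.008,0,-0.001,-0.035,-0.021,0.075,0.017,0,-0.002,-0.07,-0.035,0.11,0.025,0,-0.003,-0.105,-0.052,0.143,0.033,0,-0.004,-0.14,-0.072,0.174,0.041,-0.001,-0.005,-0.174 ]
```

{"fn": "carry_out", "kwargs": {
  "deltas": [-0.009,0.038,0.008,0,0,-0.035,-0.021,0.075,0.017,0,0,-0.07,-0.035,0.11,0.025,0,-0.001,-0.105,-0.052,0.143,0.033,0,-0.002,-0.14,-0.072,0.174,0.041,0,-0.003,-0.174]
}}

```text
time: 15.48
eef_pos: [0.4282, -0.0869, 0.1293]
tcp_rot: [0.988, 0.157, 0.001, 0.0]
contact_force: [0.0, -1.2, -1.1]
opening: 0.2
finger_force: 78.9
```

{"fn": "carry_out", "kwargs": {
  "deltas": [0,0,0,0,0,0,0,0,0,0,0,0,0,0,0,0,0,0]
}}

```text
time: 15.85
eef_pos: [0.4275, -0.0844, 0.1289]
tcp_rot: [0.988, 0.157, 0.001, -0.0]
contact_force: [0.1, 0.1, -1.9]
opening: 0.196
finger_force: 78.9
```

```bash
python3 - <<'E'
from meas import *
s=ctrl.get_state(); print(s["eef_pos"],R.from_quat(s["tcp_rot"]).as_euler("ZYX",degrees=True))
c=coasters("t4"); 
plan([tcp((.6188,-.0224),18,.058,.062),tcp((.6188,-.0224),18,.058,.0565)],step=.02)
E
```

```text
[ 0.42750894 -0.08442219  0.12891793] [ 1.80403090e+01 -6.14800897e-02 -1.79979658e+02]
coaster [0.8916 0.1311 0.0845] px [287.3 110. ] [ 6.7 12.5] 61
coaster [0.744  0.1362 0.0652] px [285.3 167.4] [31.5 33.8] 841
coaster [ 0.6239 -0.1391  0.0699] px [394.8 212.3] [33.  34.5] 940
coaster [ 0.6189 -0.0223  0.07  ] px [348.  214.5] [33.  34.1] 932
[ 0,0,0.019,0,0,0,0,0,0.038,0,-0.001,0.001,0,0,0.044,0,-0.001,0.001 ]
```

{"fn": "carry_out", "kwargs": {
  "deltas": [0,0,0.019,0,0,0,0,0,0.038,0,0,0,0,0,0.044,0,0,0,0,0,0.044,0,0,0,0,0,0.044,0,0,0]
}}

```text
time: 16.52
eef_pos: [0.4272, -0.0848, 0.0852]
tcp_rot: [0.988, 0.156, 0.001, -0.0]
contact_force: [0.3, 0.3, -1.2]
opening: 0.202
finger_force: 79.0
```

{"fn": "carry_out", "kwargs": {
  "deltas": [0,0,0,0,0,0,0,0,0,0,0,0]
}}

```text
time: 16.77
eef_pos: [0.4267, -0.0848, 0.0847]
tcp_rot: [0.988, 0.156, 0.0, -0.0]
contact_force: [0.3, -0.3, -2.1]
opening: 0.196
finger_force: 79.0
```

{"fn": "carry_out", "kwargs": {
  "deltas": [0.008,0,0,0,0,0,0.016,0,0,0,0,0,0.024,0,0,0,0,0,0.031,0,0,0,0,0,0.031,0,0,0,0,0]
}}

```text
time: 17.4
eef_pos: [0.4565, -0.075, 0.0843]
tcp_rot: [0.988, 0.157, -0.0, -0.001]
contact_force: [-0.2, 0.0, -1.0]
opening: 0.197
finger_force: 79.0
```

{"fn": "carry_out", "kwargs": {
  "deltas": [0,0,0,0,0,0,0,0,0,0,0,0,0.001,0,-0.006,0,0,0,0.002,0,-0.012,0,0,0,0.0045,0,-0.019,0,0,0]
}}

```text
time: 18.02
eef_pos: [0.4603, -0.0738, 0.1039]
tcp_rot: [0.988, 0.156, 0.0, -0.0]
contact_force: [-0.4, -0.3, -2.7]
opening: 0.201
finger_force: 79.0
```

{"fn": "carry_out", "kwargs": {
  "deltas": [0.0025,0,-0.0066,0,0,0,0.006,0,-0.0133,0,0,0,0.01,0,-0.0196,0,0,0,0.0148,0,-0.0255,0,0,0,0.02,0,-0.031,0,0,0]
}}

```text
time: 18.65
eef_pos: [0.4797, -0.0675, 0.1348]
tcp_rot: [0.988, 0.156, 0.0, -0.0]
contact_force: [-0.2, -0.3, -2.1]
opening: 0.198
finger_force: 79.0
```

{"fn": "carry_out", "kwargs": {
  "deltas": [0.0058,0,-0.0047,0,0,0,0.0122,0,-0.009,0,0,0,0.019,0,-0.0123,0,0,0,0.026,0,-0.015,0,0,0,0.033,0,-0.017,0,0,0]
}}

```text
time: 19.27
eef_pos: [0.5117, -0.0574, 0.152]
tcp_rot: [0.988, 0.156, 0.001, -0.0]
contact_force: [-1.2, -0.1, -0.6]
opening: 0.198
finger_force: 79.2
```

```bash
python3 - <<'E'
from meas import *
s=ctrl.get_state(); print(s["eef_pos"],s["contact_force"])
coasters("t5")
im,D=ctrl.read_camera("scene"); cv2.imwrite("pics/s5c.png",cv2.resize(im[190:350,180:430,::-1],(750,480),interpolation=cv2.INTER_CUBIC))
E
```

```text
[ 0.51168081 -0.05739346  0.15195602] [-1.15943598 -0.06315589 -0.60146879]
coaster [0.892  0.1317 0.0862] px [287.1 109.6] [ 6.6 13.1] 79
coaster [0.744  0.1363 0.0653] px [285.3 167.4] [31.5 33.8] 841
coaster [ 0.6364 -0.1422  0.07  ] px [395.9 207.4] [21.5 36.3] 618
```

View pics/s5c.png

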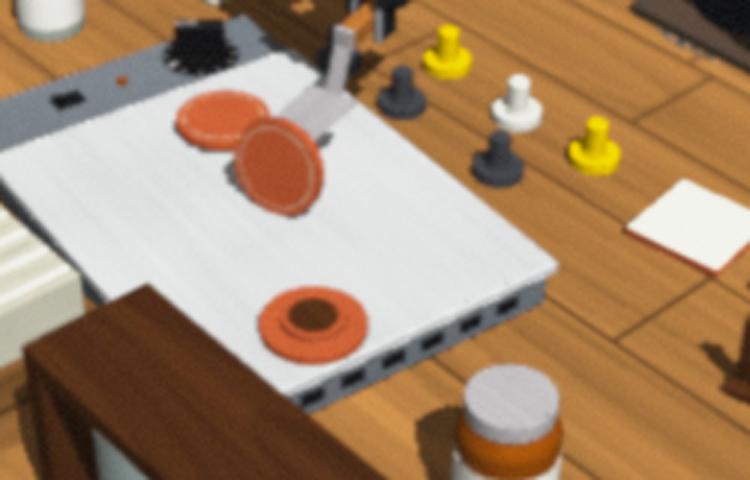

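The middle coaster is upright at crop (280,166), so I push it over the same way. Afterwards I retract and raise.

{"fn": "carry_out", "kwargs": {
  "deltas": [0.004,0,-0.001,0,0,0,0.0075,0,-0.0015,0,0,0,0.011,0,-0.003,0,0,0,0.015,0,-0.005,0,0,0,0.018,0,-0.007,0,0,0]
}}

```text
time: 20.0
eef_pos: [0.5273, -0.0517, 0.1576]
tcp_rot: [0.988, 0.156, -0.001, -0.001]
contact_force: [0.2, -0.0, -1.6]
opening: 0.195
finger_force: 79.1
```

{"fn": "carry_out", "kwargs": {
  "deltas": [0.004,0,-0.001,0,0,0,0.008,0,-0.001,0,0,0,0.012,0,-0.001,0,0,0,0.016,0,-0.001,0,0,0,0.02,0,-0.001,0,0,0]
}}

```text
time: 20.62
eef_pos: [0.5471, -0.0457, 0.1593]
tcp_rot: [0.988, 0.156, -0.0, -0.001]
contact_force: [0.7, -0.3, -2.4]
opening: 0.199
finger_force: 79.1
```

{"fn": "carry_out", "kwargs": {
  "deltas": [0.004,0,-0.001,0,0,0,-0.01,0,-0.01,0,0,0,-0.04,0,-0.01,0,0,0,-0.09,0,-0.01,0,0,0,-0.09,0,-0.01,0,0,0]
}}

```text
time: 21.25
eef_pos: [0.4584, -0.0735, 0.1683]
tcp_rot: [0.988, 0.155, -0.001, -0.001]
contact_force: [0.1, 0.6, -1.3]
opening: 0.198
finger_force: 79.0
```

```bash
python3 - <<'E'
from meas import *
s=ctrl.get_state(); print(s["eef_pos"],s["contact_force"])
coasters("t6")
c=(.6239,-.139); print(tcp(c,-4,.06,.0562))
plan([tcp(c,-4,.06,.1)],polar=True,step=.045,ang=6)
E
```

```text
[ 0.45841997 -0.07345565  0.16827049] [ 0.14250928  0.64975076 -1.29964553]
coaster [0.7441 0.1362 0.0651] px [285.3 167.3] [31.4 33.7] 828
coaster [0.7188 0.0105 0.0652] px [334.6 176.5] [31.8 33.4] 844
coaster [ 0.6239 -0.1392  0.0699] px [394.8 212.3] [32.9 34.5] 938
(np.float64(0.4208957157721258), np.float64(-0.12480455759307052), 0.0848, -4)
[ -0.013,0.01,0.01,0,0,0.096,-0.026,0.02,0.02,0,0,0.191,-0.04,0.028,0.03,-0.001,0,0.287,-0.053,0.037,0.041,-0.001,0,0.382 ]
```

{"fn": "carry_out", "kwargs": {
  "deltas": [-0.013,0.01,0.01,0,0,0.096,-0.026,0.02,0.02,0,0,0.191,-0.04,0.028,0.03,0,0,0.287,-0.053,0.037,0.041,0,0,0.382,-0.053,0.037,0.041,0,0,0.382]
}}

```text
time: 21.92
eef_pos: [0.4225, -0.1253, 0.128]
tcp_rot: [0.999, -0.034, -0.0, -0.001]
contact_force: [-0.9, 0.4, -1.2]
opening: 0.193
finger_force: 79.0
```

{"fn": "carry_out", "kwargs": {
  "deltas": [0,0,0,0,0,0,0,0,0,0,0,0]
}}

```text
time: 22.18
eef_pos: [0.4232, -0.1249, 0.1291]
tcp_rot: [0.999, -0.033, 0.001, -0.0]
contact_force: [-0.0, 0.6, -1.7]
opening: 0.197
finger_force: 79.0
```

```bash
python3 - <<'E'
from meas import *
s=ctrl.get_state(); print(s["eef_pos"],R.from_quat(s["tcp_rot"]).as_euler("ZYX",degrees=True))
coasters("t7"); c=(.6239,-.1391)
plan([tcp(c,-4,.06,.0563)],step=.022)
E
```

```text
[ 0.42319693 -0.12490339  0.12907357] [-3.81942265e+00 -6.63503004e-02 -1.79972160e+02]
coaster [0.7439 0.1362 0.0653] px [285.3 167.4] [31.5 33.8] 859
coaster [0.7187 0.0105 0.0653] px [334.6 176.6] [31.7 33.4] 845
coaster [ 0.6239 -0.139   0.07  ] px [394.7 212.3] [33.  34.4] 939
[ -0.001,0,0.015,0,0,0.001,-0.001,0,0.029,0,-0.001,0.002,-0.002,0,0.044,-0.001,-0.001,0.003 ]
```

{"fn": "carry_out", "kwargs": {
  "deltas": [-0.001,0,0.019,0,0,0,-0.002,0,0.038,0,0,0,-0.002,0,0.044,0,0,0,-0.002,0,0.044,0,0,0,-0.002,0,0.044,0,0,0]
}}

```text
time: 22.85
eef_pos: [0.4209, -0.1252, 0.0852]
tcp_rot: [0.999, -0.034, 0.001, -0.0]
contact_force: [-0.0, 0.1, -2.0]
opening: 0.197
finger_force: 79.0
```

{"fn": "carry_out", "kwargs": {
  "deltas": [0,0,0,0,0,0,0,0,0,0,0,0]
}}

```text
time: 23.1
eef_pos: [0.4204, -0.125, 0.0847]
tcp_rot: [0.999, -0.034, 0.0, -0.0]
contact_force: [0.1, -0.0, -0.9]
opening: 0.196
finger_force: 79.0
```

{"fn": "carry_out", "kwargs": {
  "deltas": [0.01,0,0,0,0,0,0.018,0,0,0,0,0,0.026,0,0,0,0,0,0.033,0,0,0,0,0,0.033,0,0,0,0,0]
}}

```text
time: 23.72
eef_pos: [0.4537, -0.1272, 0.0843]
tcp_rot: [0.999, -0.034, -0.0, -0.0]
contact_force: [-0.6, -0.2, -2.3]
opening: 0.199
finger_force: 79.0
```

{"fn": "carry_out", "kwargs": {
  "deltas": [0,0,0,0,0,0,0,0,0,0,0,0,0.001,0,-0.006,0,0,0,0.002,0,-0.012,0,0,0,0.0045,0,-0.019,0,0,0]
}}

```text
time: 24.35
eef_pos: [0.4577, -0.1274, 0.1039]
tcp_rot: [0.999, -0.034, -0.0, -0.0]
contact_force: [-0.6, -0.5, -1.2]
opening: 0.197
finger_force: 79.0
```

{"fn": "carry_out", "kwargs": {
  "deltas": [0.0025,0,-0.0066,0,0,0,0.006,0,-0.0133,0,0,0,0.01,0,-0.0196,0,0,0,0.0148,0,-0.0255,0,0,0,0.02,0,-0.031,0,0,0]
}}

```text
time: 24.98
eef_pos: [0.478, -0.1289, 0.1347]
tcp_rot: [0.999, -0.034, -0.0, -0.0]
contact_force: [-0.6, -0.2, -1.2]
opening: 0.199
finger_force: 79.0
```

{"fn": "carry_out", "kwargs": {
  "deltas": [0.0058,0,-0.0047,0,0,0,0.0122,0,-0.009,0,0,0,0.019,0,-0.0123,0,0,0,0.026,0,-0.015,0,0,0,0.033,0,-0.017,0,0,0]
}}

```text
time: 25.6
eef_pos: [0.5116, -0.1313, 0.1519]
tcp_rot: [0.999, -0.034, 0.001, -0.0]
contact_force: [-1.5, -0.8, 0.6]
opening: 0.202
finger_force: 79.3
```

{"fn": "carry_out", "kwargs": {
  "deltas": [0.004,0,-0.001,0,0,0,0.0075,0,-0.0015,0,0,0,0.011,0,-0.003,0,0,0,0.015,0,-0.005,0,0,0,0.018,0,-0.007,0,0,0]
}}

```text
time: 26.22
eef_pos: [0.528, -0.132, 0.1575]
tcp_rot: [0.999, -0.034, -0.001, -0.001]
contact_force: [-0.1, 0.4, -1.6]
opening: 0.195
finger_force: 79.1
```

{"fn": "carry_out", "kwargs": {
  "deltas": [0.004,0,-0.001,0,0,0,0.008,0,-0.001,0,0,0,0.012,0,-0.001,0,0,0,0.016,0,-0.001,0,0,0,0.02,0,-0.001,0,0,0]
}}

```text
time: 26.85
eef_pos: [0.5487, -0.1337, 0.1592]
tcp_rot: [0.999, -0.034, -0.0, -0.0]
contact_force: [0.6, -0.0, -2.3]
opening: 0.199
finger_force: 79.1
```

{"fn": "carry_out", "kwargs": {
  "deltas": [0.004,0,-0.001,0,0,0,-0.01,0,-0.01,0,0,0,-0.04,0,-0.01,0,0,0,-0.08,0,-0.01,0,0,0,-0.08,0,-0.01,0,0,0]
}}

```text
time: 27.48
eef_pos: [0.4666, -0.1276, 0.1685]
tcp_rot: [0.999, -0.034, -0.001, -0.001]
contact_force: [0.9, -0.1, -2.7]
opening: 0.196
finger_force: 78.9
```

```bash
python3 - <<'E'
from meas import *
s=ctrl.get_state(); print(s["eef_pos"],s["contact_force"])
coasters("t8")
im,D=ctrl.read_camera("scene"); cv2.imwrite("pics/s8c.png",cv2.resize(im[190:350,180:430,::-1],(750,480),interpolation=cv2.INTER_CUBIC))
plan([(.4391,.3917,.15,15.17)],polar=True,step=.05,ang=7)
E
```

```text
[ 0.46657689 -0.1275796   0.16854513] [ 0.88798831 -0.0506996  -2.73901672]
coaster [0.8934 0.1314 0.0829] px [287.3 109.7] [ 6.6 12.8] 66
coaster [0.7441 0.1363 0.065 ] px [285.3 167.4] [31.5 33.8] 848
coaster [ 0.728  -0.1455  0.0653] px [395.8 172.8] [31.8 33.5] 841
coaster [0.7187 0.0104 0.0653] px [334.6 176.6] [31.8 33.4] 869
[ 0.015,-0.039,0.002,0,0,-0.028,0.026,-0.08,0.003,0,0,-0.056,0.034,-0.122,0.005,0,0,-0.083,0.039,-0.165,0.007,0,-0.001,-0.111,0.04,-0.209,0.008,0,-0.001,-0.139 ]
[ 0.003,-0.045,0.002,0,0,-0.028,0.002,-0.091,0.003,0,0,-0.056,-0.002,-0.137,0.005,0,0,-0.083,-0.011,-0.183,0.007,0,-0.001,-0.111,-0.024,-0.229,0.008,0,-0.001,-0.139 ]
[ -0.011,-0.047,0.002,0,0,-0.028,-0.025,-0.094,0.003,0,0,-0.056 ]
```

View pics/s8c.png

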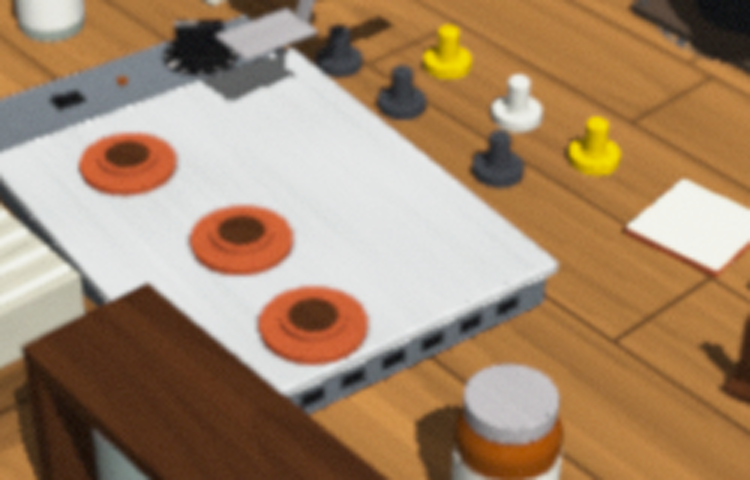

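All three lie foot up. Next I take the spatula back to its stand.

{"fn": "carry_out", "kwargs": {
  "deltas": [0.015,-0.039,0.002,0,0,-0.028,0.026,-0.08,0.003,0,0,-0.056,0.034,-0.122,0.005,0,0,-0.083,0.039,-0.165,0.007,0,0,-0.111,0.04,-0.209,0.008,0,0,-0.139]
}}

```text
time: 28.2
eef_pos: [0.5247, 0.0792, 0.1619]
tcp_rot: [0.999, 0.036, 0.001, -0.0]
contact_force: [0.8, 0.2, -1.7]
opening: 0.197
finger_force: 79.0
```

{"fn": "carry_out", "kwargs": {
  "deltas": [0.003,-0.045,0.002,0,0,-0.028,0.002,-0.091,0.003,0,0,-0.056,-0.002,-0.137,0.005,0,0,-0.083,-0.011,-0.183,0.007,0,0,-0.111,-0.024,-0.229,0.008,0,0,-0.139]
}}

```text
time: 28.82
eef_pos: [0.4836, 0.3067, 0.1539]
tcp_rot: [0.994, 0.105, 0.001, -0.001]
contact_force: [0.1, 0.3, -1.8]
opening: 0.196
finger_force: 79.0
```

{"fn": "carry_out", "kwargs": {
  "deltas": [-0.011,-0.047,0.002,0,0,-0.028,-0.025,-0.094,0.003,0,0,-0.056,-0.025,-0.094,0.003,0,0,-0.056,-0.025,-0.094,0.003,0,0,-0.056,-0.025,-0.094,0.003,0,0,-0.056]
}}

```text
time: 29.45
eef_pos: [0.4396, 0.3905, 0.1508]
tcp_rot: [0.991, 0.132, 0.0, -0.0]
contact_force: [-0.3, -0.8, -1.5]
opening: 0.201
finger_force: 79.1
```

```bash
python3 - <<'E'
from h import *
s=ctrl.get_state(); print(s["eef_pos"],R.from_quat(s["tcp_rot"]).as_euler("ZYX",degrees=True))
plan([(.4391,.3917,.08,15.17),(.4391,.3917,.042,15.17)],step=.04)
E
```

```text
[0.43959    0.39046487 0.15081871] [ 1.51472372e+01 -2.19066595e-02 -1.79950691e+02]
[ 0,-0.001,0.035,0,0,0,0,-0.001,0.071,-0.001,0,0,0,-0.001,0.109,-0.001,0,0 ]
```

{"fn": "carry_out", "kwargs": {
  "deltas": [0,-0.001,0.035,0,0,0,0,-0.001,0.07,0,0,0,0,-0.001,0.09,0,0,0,0,-0.001,0.102,0,0,0,0,-0.001,0.1085,0,0,0]
}}

```text
time: 30.08
eef_pos: [0.439, 0.3921, 0.0424]
tcp_rot: [0.991, 0.132, 0.0, -0.001]
contact_force: [0.4, 0.4, -1.7]
opening: 0.199
finger_force: 79.2
```

{"fn": "carry_out", "kwargs": {
  "deltas": [0,0,0.0005,0,0,0,0,0,0.001,0,0,0,0,0,0.001,0,0,0]
}}

```text
time: 30.45
eef_pos: [0.4388, 0.3924, 0.0421]
tcp_rot: [0.991, 0.133, 0.001, -0.001]
contact_force: [-0.3, 0.3, -2.6]
opening: 0.199
finger_force: 79.2
```

{"fn": "carry_out", "kwargs": {
  "deltas": [0,0,0,0,0,0,0,0,0,0,0,0,0,0,0,0,0,0,0,0,0,0,0,0,0,0,0,0,0,0],
  "grip": 100
}}

```text
time: 31.08
eef_pos: [0.4383, 0.3921, 0.0413]
tcp_rot: [0.991, 0.133, -0.0, -0.0]
contact_force: [-0.4, -0.4, -1.0]
opening: 0.997
finger_force: 0.0
```

{"fn": "carry_out", "kwargs": {
  "deltas": [0,0,-0.04,0,0,0,0,0,-0.09,0,0,0,0,0,-0.14,0,0,0,0,0,-0.16,0,0,0,0,0,-0.16,0,0,0]
}}

```text
time: 31.7
eef_pos: [0.4389, 0.3923, 0.2025]
tcp_rot: [0.991, 0.132, 0.001, -0.001]
contact_force: [0.1, 0.6, -0.9]
opening: 1.002
finger_force: 0.0
```

```bash
python3 - <<'E'
from meas import *
C=cam("wrist"); im,D=ctrl.read_camera("wrist"); P=cloud(C,D); save("w9",im)
m=(P[...,2]>.064)&(P[...,2]<.08); m[:,:305]=0; m[:,345:]=0; m[:140]=0; m[370:]=0
q=P[m]; print(rect(q[:,:2]),np.median(q[:,2]))
plan([(.423,.03,.2,6)],polar=True,step=.055)
E
```

```text
(array([0.411 , 0.3801]), array([0.1594, 0.0265]), 15.05) 0.07187819492677111
[ 0.001,0.052,0,0,0,0.02,-0.003,0.102,0,0,0,0.04,-0.012,0.15,0,0,0,0.06,-0.024,0.195,0,0,0.001,0.081,-0.041,0.238,0,0,0.001,0.101 ]
[ -0.016,0.041,0,0,0,0.02,-0.035,0.079,0,0,0,0.04,-0.058,0.114,0,0,0,0.06 ]
```

```bash
python3 - <<'E'
from h import *
plan([(.46,-.09,.23,-5)],polar=True,step=.055)
E
```

```text
[ 0.011,0.054,-0.003,0,0,0.035,0.016,0.107,-0.006,0,0,0.071,0.017,0.16,-0.009,0,0,0.106,0.012,0.212,-0.012,0,0,0.141,0.003,0.262,-0.015,0,0.001,0.177 ]
[ -0.005,0.049,-0.003,0,0,0.035,-0.015,0.097,-0.006,0,0,0.071,-0.03,0.142,-0.009,0,0,0.106,-0.048,0.185,-0.012,0,0,0.141,-0.07,0.225,-0.015,0,0.001,0.177 ]
```

{"fn": "carry_out", "kwargs": {
  "deltas": [0.011,0.054,-0.003,0,0,0.035,0.016,0.107,-0.006,0,0,0.071,0.017,0.16,-0.009,0,0,0.106,0.012,0.212,-0.012,0,0,0.141,0.003,0.262,-0.015,0,0,0.177]
}}

```text
time: 32.38
eef_pos: [0.5087, 0.138, 0.2126]
tcp_rot: [0.999, 0.044, -0.003, -0.0]
contact_force: [0.3, 0.0, 0.1]
opening: 1.001
finger_force: 0.0
```

{"fn": "carry_out", "kwargs": {
  "deltas": [-0.005,0.049,-0.003,0,0,0.035,-0.015,0.097,-0.006,0,0,0.071,-0.03,0.142,-0.009,0,0,0.106,-0.048,0.185,-0.012,0,0,0.141,-0.07,0.225,-0.015,0,0,0.177]
}}

```text
time: 33.0
eef_pos: [0.4584, -0.0914, 0.2276]
tcp_rot: [0.999, -0.045, -0.003, -0.001]
contact_force: [-0.3, -0.7, 1.1]
opening: 1.0
finger_force: 0.0
```

{"fn": "carry_out", "kwargs": {
  "deltas": [0,0,0,0,0,0,0,0,0,0,0,0,0,0,0,0,0,0,0,0,0,0,0,0]
}}

```text
time: 33.5
eef_pos: [0.4604, -0.0895, 0.2304]
tcp_rot: [0.999, -0.043, -0.0, -0.001]
contact_force: [0.2, 0.8, -0.5]
opening: 1.0
finger_force: 0.0
```

```bash
python3 - <<'E'
from meas import *
s=ctrl.get_state(); print(s["eef_pos"])
C=cam("wrist"); im,D=ctrl.read_camera("wrist"); P=cloud(C,D); save("w10",im); np.savez("w10",im=im,D=D,P=P)
X,Y,Z=[P[...,i] for i in range(3)]
m=((Z>.041)&(Z<.05)&(X<.46)&(X>.3)&(D>.2)).astype(np.uint8)
n,l,st,c=cv2.connectedComponentsWithStats(m)
for i in range(1,n):
    if st[i,4]>40: q=P[l==i]; print(cv2.minEnclosingCircle(q[:,:2].astype(np.float32)),q.mean(0).round(4),im[l==i].mean(0).round(),st[i])
E
```

```text
[ 0.46044892 -0.08946597  0.23038748]
((0.41181373596191406, -0.2197217047214508), 0.010830933228135109) [ 0.4123 -0.2192  0.0449] [42. 43. 45.] [460 235  26  24 472]
((0.41466110944747925, -0.11853598803281784), 0.010979382321238518) [ 0.4152 -0.1184  0.0448] [63. 65. 68.] [346 241  24  24 449]
((0.42161282896995544, 0.027653420343995094), 0.010997568257153034) [0.4221 0.027  0.0445] [63. 64. 67.] [181 247  25  24 448]
((0.3402290642261505, -0.027594534680247307), 0.010984949767589569) [ 0.3411 -0.0278  0.0446] [191. 191. 181.] [255 323  23  22 378]
((0.3269463777542114, -0.14403894543647766), 0.01100648008286953) [ 0.328  -0.1438  0.0447] [198. 167.   0.] [378 326  24  22 384]
```

View pics/w10.png

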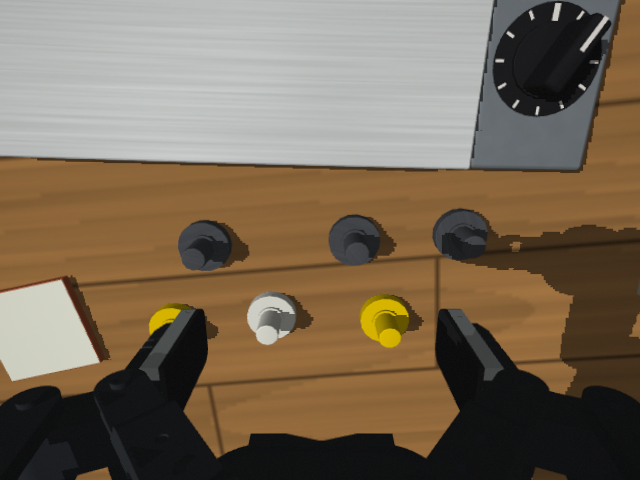

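Dark weights show at (205,245), (355,240), (461,233), and the decoys are below them. The timer's zero mark is at (557,12), with the pointer about one notch clockwise. I pick the left dark weight first.

```bash
python3 - <<'E'
from h import *
plan([(.4255,.0280,.13,3.8),(.4255,.0280,.07,3.8)],step=.05)
E
```

```text
[ -0.011,-0.029,0.025,0,0,-0.038,-0.022,-0.057,0.05,-0.001,0,-0.076,-0.034,-0.086,0.076,-0.001,0,-0.115,-0.045,-0.114,0.101,-0.001,0.001,-0.153,-0.045,-0.114,0.131,-0.001,0.001,-0.153 ]
[ 0,0,0.03,0,0,0 ]
```

{"fn": "carry_out", "kwargs": {
  "deltas": [-0.011,-0.029,0.025,0,0,-0.038,-0.022,-0.057,0.05,0,0,-0.076,-0.034,-0.086,0.076,0,0,-0.115,-0.045,-0.114,0.101,0,0,-0.153,-0.045,-0.114,0.131,0,0,-0.153],
  "grip": 65
}}

```text
time: 34.17
eef_pos: [0.4253, 0.0292, 0.0995]
tcp_rot: [0.999, 0.034, 0.001, -0.0]
contact_force: [-0.1, 0.2, -0.2]
opening: 0.651
finger_force: 0.0
```

{"fn": "carry_out", "kwargs": {
  "deltas": [0,0,0.03,0,0,0,0,0,0.03,0,0,0,0,0,0.03,0,0,0]
}}

```text
time: 34.55
eef_pos: [0.4264, 0.0273, 0.071]
tcp_rot: [0.999, 0.033, 0.001, -0.0]
contact_force: [0.2, -0.1, 0.3]
opening: 0.652
finger_force: 0.0
```

```bash
python3 - <<'E'
from h import *
s=ctrl.get_state(); print(s["eef_pos"],R.from_quat(s["tcp_rot"]).as_euler("ZYX",degrees=True))
plan([(.4245,.0280,.018,3.8)],step=.03)
E
```

```text
[0.42639083 0.02728322 0.07103493] [ 3.73992802e+00 -8.32910432e-02 -1.79966639e+02]
[ -0.001,0,0.027,0,-0.001,-0.001,-0.002,-0.001,0.053,-0.001,-0.001,-0.001 ]
```

{"fn": "carry_out", "kwargs": {
  "deltas": [-0.001,0,0.027,0,0,0,-0.002,0,0.053,0,0,0,-0.002,0,0.053,0,0,0,-0.002,0,0.053,0,0,0]
}}

```text
time: 35.05
eef_pos: [0.425, 0.0269, 0.0186]
tcp_rot: [0.999, 0.032, 0.001, -0.0]
contact_force: [0.5, -0.3, -0.5]
opening: 0.643
finger_force: 0.0
```

{"fn": "carry_out", "kwargs": {
  "deltas": [0,0,0,0,0,0,0,0,0,0,0,0,0,0,0,0,0,0,0,0,0,0,0,0,0,0,0,0,0,0],
  "grip": 0,
  "grip_force": 50
}}

```text
time: 35.67
eef_pos: [0.4246, 0.0271, 0.0182]
tcp_rot: [0.999, 0.032, 0.001, -0.0]
contact_force: [-1.0, 0.4, 6.2]
opening: 0.239
finger_force: 48.9
```

{"fn": "carry_out", "kwargs": {
  "deltas": [0,0,-0.05,0,0,0,0,0,-0.1,0,0,0,0,0,-0.15,0,0,0,0.05,0,-0.19,0,0,0,0.1,0,-0.21,0,0,0]
}}

```text
time: 36.3
eef_pos: [0.5248, 0.0335, 0.2297]
tcp_rot: [0.999, 0.032, 0.002, 0.0]
contact_force: [-0.2, 0.4, -2.4]
opening: 0.242
finger_force: 49.4
```

{"fn": "carry_out", "kwargs": {
  "deltas": [0.04,0,0,0,0,0,0.08,0,0,0,0,0,0.1,0,0,0,0,0,0.1,0,0,0,0,0,0.1,0,0,0,0,0]
}}

```text
time: 36.92
eef_pos: [0.622, 0.04, 0.2259]
tcp_rot: [0.999, 0.032, -0.001, -0.001]
contact_force: [-0.0, 1.2, -2.2]
opening: 0.241
finger_force: 49.4
```

```bash
python3 - <<'E'
from meas import *
s=ctrl.get_state(); print(s["eef_pos"],R.from_quat(s["tcp_rot"]).as_euler("ZYX",degrees=True))
C=cam("wrist"); im,D=ctrl.read_camera("wrist"); P=cloud(C,D); save("w11",im); np.savez("w11",im=im,D=D,P=P)
X,Y,Z=[P[...,i] for i in range(3)]
H=cv2.cvtColor(im,cv2.COLOR_RGB2HSV).astype(int); red=(H[...,1]>100)&((H[...,0]<13)|(H[...,0]>172))
for lo,hi,nm in [(.0672,.075,"foot"),(.058,.0672,"disc")]:
    m=((Z>lo)&(Z<hi)&(X>.6)&(X<.85)&(abs(Y)<.22)&(H[...,1]>60)&(D>.1)).astype(np.uint8)
    n,l,st,c=cv2.connectedComponentsWithStats(m)
    for i in range(1,n):
        if st[i,4]>300: q=P[l==i]; print(nm,cv2.minEnclosingCircle(q[:,:2].astype(np.float32)),q.mean(0).round(4),st[i])
E
```

```text
[0.62195445 0.03997724 0.22589854] [ 3.71849843e+00  1.50489586e-01 -1.79931301e+02]
foot ((0.7429401278495789, 0.13517817854881287), 0.027621522545814514) [0.7409 0.1346 0.07  ] [ 151    0   82   75 5082]
foot ((0.7184332013130188, 0.008677291683852673), 0.027044028043746948) [0.719  0.0089 0.0702] [ 336   41   76   83 4914]
foot ((0.7270506620407104, -0.1477195918560028), 0.027935335412621498) [ 0.7278 -0.147   0.0704] [ 557   40   83   84 5373]
disc ((0.7433918714523315, 0.13515472412109375), 0.04536067321896553) [0.7294 0.1319 0.0637] [ 128    0  133  102 6128]
disc ((0.7269906401634216, -0.14707408845424652), 0.04536005109548569) [ 0.727  -0.1362  0.064 ] [ 525   12  115  137 7354]
disc ((0.7181893587112427, 0.008536516688764095), 0.04515000060200691) [0.7199 0.0095 0.064 ] [ 311   14  124  135 8127]
```

```bash
python3 - <<'E'
from h import *
plan([(.7462,.1354,.2,3.8),(.7462,.1354,.11,3.8)],step=.05)
E
```

```text
[ 0.033,-0.022,0.007,0,0,0,0.065,-0.044,0.013,-0.001,0.001,-0.001,0.098,-0.065,0.02,-0.001,0.001,-0.001,0.13,-0.087,0.026,-0.001,0.002,-0.001,0.13,-0.087,0.071,-0.001,0.002,-0.001 ]
[ 0,0,0.045,0,0,0 ]
```

{"fn": "carry_out", "kwargs": {
  "deltas": [0.033,-0.022,0.007,0,0,0,0.065,-0.044,0.013,0,0,0,0.098,-0.065,0.02,0,0,0,0.13,-0.087,0.026,0,0,0,0.13,-0.087,0.071,0,0,0]
}}

```text
time: 37.6
eef_pos: [0.7509, 0.1372, 0.161]
tcp_rot: [0.999, 0.033, 0.006, -0.001]
contact_force: [0.3, -0.1, -2.5]
opening: 0.238
finger_force: 49.5
```

{"fn": "carry_out", "kwargs": {
  "deltas": [0,0,0.025,0,0,0,0,0,0.04,0,0,0,0,0,0.04,0,0,0,0,0,0.04,0,0,0,0,0,0.04,0,0,0]
}}

```text
time: 38.22
eef_pos: [0.7483, 0.1352, 0.1184]
tcp_rot: [0.999, 0.032, 0.002, -0.001]
contact_force: [0.2, 0.4, -2.1]
opening: 0.241
finger_force: 49.5
```

```bash
python3 - <<'E'
from h import *
s=ctrl.get_state(); print(s["eef_pos"],s["opening"])
plan([(.7462,.1354,.0895,3.8)],step=.05)
E
```

```text
[0.74825966 0.13523868 0.11838164] 0.24062273397146244
[ -0.002,0,0.029,-0.001,-0.003,-0.002 ]
```

{"fn": "carry_out", "kwargs": {
  "deltas": [-0.001,0,0.01,0,-0.001,0,-0.002,0,0.02,0,-0.002,0,-0.002,0,0.026,0,-0.003,0,-0.002,0,0.0285,0,-0.003,0,-0.002,0,0.0285,0,-0.003,0]
}}

```text
time: 38.85
eef_pos: [0.7452, 0.1352, 0.0885]
tcp_rot: [0.999, 0.032, -0.002, -0.0]
contact_force: [-3.8, 0.0, 2.3]
opening: 0.242
finger_force: 50.1
```

{"fn": "carry_out", "kwargs": {
  "deltas": [0,0,0.001,0,0,0,0,0,0.001,0,0,0,0,0,0.001,0,0,0]
}}

```text
time: 39.22
eef_pos: [0.7452, 0.1352, 0.0884]
tcp_rot: [0.999, 0.033, -0.002, -0.0]
contact_force: [-5.2, 0.2, 7.0]
opening: 0.239
finger_force: 50.3
```

{"fn": "carry_out", "kwargs": {
  "deltas": [0,0,-0.0015,0,0,0,0,0,-0.0015,0,0,0,0,0,-0.0015,0,0,0,0,0,-0.0015,0,0,0],
  "grip": 65
}}

```text
time: 39.72
eef_pos: [0.7452, 0.1352, 0.0876]
tcp_rot: [0.999, 0.032, -0.002, -0.0]
contact_force: [-0.3, 0.3, 0.0]
opening: 0.652
finger_force: 0.0
```

{"fn": "carry_out", "kwargs": {
  "deltas": [0,0,-0.04,0,0,0,0,0,-0.08,0,0,0,-0.04,0,-0.12,0,0,0,-0.09,0,-0.14,0,0,0,-0.14,0,-0.14,0,0,0]
}}

```text
time: 40.35
eef_pos: [0.6061, 0.1259, 0.2316]
tcp_rot: [0.999, 0.032, 0.001, -0.0]
contact_force: [-0.5, -1.1, 0.2]
opening: 0.645
finger_force: 0.0
```

{"fn": "carry_out", "kwargs": {
  "deltas": [0,0,0,0,0,0,0,0,0,0,0,0,0,0,0,0,0,0]
}}

```text
time: 40.72
eef_pos: [0.6075, 0.1259, 0.2289]
tcp_rot: [0.999, 0.032, -0.001, -0.0]
contact_force: [1.0, -0.6, -0.5]
opening: 0.652
finger_force: 0.0
```

```bash
cat >> meas.py <<'E'
def tops():
    C=cam("wrist"); im,D=ctrl.read_camera("wrist"); P=cloud(C,D); X,Y,Z=[P[...,i] for i in range(3)]
    for lo,hi,nm,r in [(.108,.12,"knob",60),(.077,.087,"base",150),(.0672,.075,"foot",300),(.058,.0672,"disc",300)]:
        m=((Z>lo)&(Z<hi)&(X>.58)&(X<.87)&(abs(Y)<.25)&(D>.15))
        if nm in("foot","disc"): m&=cv2.cvtColor(im,cv2.COLOR_RGB2HSV)[...,1]>60
        n,l,st,c=cv2.connectedComponentsWithStats(m.astype(np.uint8))
        for i in range(1,n):
            if st[i,4]>r: q=P[l==i]; (a,b),R0=cv2.minEnclosingCircle(q[:,:2].astype(np.float32)); print(nm,round(a,4),round(b,4),"r",round(R0,4),"z",q[:,2].mean().round(4))
    return im
E
python3 - <<'E'
from meas import *
s=ctrl.get_state(); print(s["eef_pos"]); save("w12",tops())
plan([(.4172,-.1192,.13,-12),(.4172,-.1192,.07,-12)],step=.05,polar=True)
E
```

```text
[0.60746062 0.12588665 0.22886638]
knob 0.741 0.1344 r 0.0109 z 0.1143
base 0.7417 0.1343 r 0.025 z 0.0821
foot 0.7428 0.1353 r 0.0272 z 0.0701
foot 0.7181 0.0087 r 0.0276 z 0.0702
disc 0.7429 0.1351 r 0.0449 z 0.0638
disc 0.7176 0.0089 r 0.0455 z 0.064
[ -0.022,0.044,0.014,0,0,0.039,-0.047,0.085,0.028,0,0.001,0.078,-0.075,0.123,0.042,0,0.001,0.117,-0.105,0.156,0.056,0,0.001,0.157,-0.137,0.186,0.071,0,0.002,0.196 ]
[ -0.028,0.031,0.014,0,0,0.039,-0.058,0.059,0.028,0,0.001,0.078,-0.058,0.059,0.058,0,0.001,0.078,-0.058,0.059,0.088,0,0.001,0.078 ]
```

{"fn": "carry_out", "kwargs": {
  "deltas": [-0.022,0.044,0.014,0,0,0.039,-0.047,0.085,0.028,0,0,0.078,-0.075,0.123,0.042,0,0,0.117,-0.105,0.156,0.056,0,0,0.157,-0.137,0.186,0.071,0,0,0.196]
}}

```text
time: 41.4
eef_pos: [0.4813, -0.0701, 0.1577]
tcp_rot: [0.998, -0.066, -0.001, -0.0]
contact_force: [1.0, -1.2, -0.7]
opening: 0.647
finger_force: 0.0
```

{"fn": "carry_out", "kwargs": {
  "deltas": [-0.028,0.031,0.014,0,0,0.039,-0.058,0.059,0.028,0,0,0.078,-0.058,0.059,0.058,0,0,0.078,-0.058,0.059,0.088,0,0,0.078,-0.058,0.059,0.088,0,0,0.078]
}}

```text
time: 42.02
eef_pos: [0.4144, -0.1189, 0.068]
tcp_rot: [0.994, -0.105, -0.004, -0.001]
contact_force: [-0.5, -0.6, -0.5]
opening: 0.646
finger_force: 0.0
```

{"fn": "carry_out", "kwargs": {
  "deltas": [0,0,0,0,0,0,0,0,0,0,0,0]
}}

```text
time: 42.28
eef_pos: [0.4169, -0.1199, 0.0714]
tcp_rot: [0.995, -0.104, -0.0, 0.0]
contact_force: [-0.5, -0.4, -0.2]
opening: 0.653
finger_force: 0.0
```

```bash
python3 - <<'E'
from h import *
s=ctrl.get_state(); print(s["eef_pos"],R.from_quat(s["tcp_rot"]).as_euler("ZYX",degrees=True))
plan([(.4172,-.1192,.018,-12)],step=.03)
E
```

```text
[ 0.41688782 -0.11989163  0.07137382] [-1.19677708e+01  2.56070075e-02  1.79953488e+02]
[ 0,0,0.027,0,0,0,0,-0.001,0.053,0.001,0,0.001 ]
```

{"fn": "carry_out", "kwargs": {
  "deltas": [0,0,0.027,0,0,0,0,-0.001,0.053,0,0,0,0,-0.001,0.053,0,0,0,0,-0.001,0.053,0,0,0]
}}

```text
time: 42.78
eef_pos: [0.4166, -0.1188, 0.0182]
tcp_rot: [0.995, -0.104, -0.001, 0.0]
contact_force: [0.8, 0.0, 0.6]
opening: 0.652
finger_force: 0.0
```

{"fn": "carry_out", "kwargs": {
  "deltas": [0,0,0,0,0,0,0,0,0,0,0,0,0,0,0,0,0,0,0,0,0,0,0,0,0,0,0,0,0,0],
  "grip": 0
}}

```text
time: 43.4
eef_pos: [0.4166, -0.1187, 0.0181]
tcp_rot: [0.995, -0.105, -0.001, 0.0]
contact_force: [-1.0, 0.9, 5.7]
opening: 0.239
finger_force: 49.0
```

{"fn": "carry_out", "kwargs": {
  "deltas": [0,0,-0.05,0,0,0,0,0,-0.1,0,0,0,0,0,-0.14,0,0,0,0,0,-0.14,0,0,0,0,0,-0.14,0,0,0]
}}

```text
time: 44.02
eef_pos: [0.4148, -0.1178, 0.155]
tcp_rot: [0.995, -0.104, -0.003, -0.001]
contact_force: [-0.5, -0.4, -2.5]
opening: 0.238
finger_force: 49.4
```

```bash
python3 - <<'E'
from h import *
s=ctrl.get_state(); print(s["eef_pos"],R.from_quat(s["tcp_rot"]).as_euler("ZYX",degrees=True),s["opening"])
a=np.radians(-12); o=.0022
t=(.7181+o*np.cos(a),.0087+o*np.sin(a)); print(t)
plan([(*t,.17,-12),(*t,.12,-12)],step=.05)
E
```

```text
[ 0.41480484 -0.1177501   0.15504576] [ -11.98796441    0.3578996  -179.94721884] 0.2383073590225126
(np.float64(0.7202519247216144), np.float64(0.008242594280200929))
[ 0.039,-0.027,-0.002,0,0.001,0,0.078,-0.053,-0.005,0,0.002,0,0.117,-0.08,-0.007,0,0.003,0,0.156,-0.107,-0.009,-0.001,0.004,0,0.195,-0.133,-0.012,-0.001,0.004,0 ]
[ 0.039,-0.027,-0.002,0,0.001,0,0.078,-0.053,-0.004,0,0.002,0,0.078,-0.053,0.021,0,0.002,0,0.078,-0.053,0.046,0,0.002,0 ]
```

{"fn": "carry_out", "kwargs": {
  "deltas": [0.039,-0.027,-0.002,0,0,0,0.078,-0.053,-0.005,0,0,0,0.117,-0.08,-0.007,0,0,0,0.156,-0.107,-0.009,0,0,0,0.195,-0.133,-0.012,0,0,0]
}}

```text
time: 44.65
eef_pos: [0.6339, -0.0277, 0.1639]
tcp_rot: [0.995, -0.104, -0.005, -0.0]
contact_force: [-0.2, -0.6, -1.4]
opening: 0.242
finger_force: 49.6
```

{"fn": "carry_out", "kwargs": {
  "deltas": [0.039,-0.027,-0.002,0,0,0,0.078,-0.053,-0.004,0,0,0,0.078,-0.053,0.021,0,0,0,0.078,-0.053,0.046,0,0,0,0.078,-0.053,0.046,0,0,0]
}}

```text
time: 45.28
eef_pos: [0.7176, 0.0074, 0.1143]
tcp_rot: [0.995, -0.104, -0.008, -0.0]
contact_force: [-0.3, -0.3, -2.9]
opening: 0.24
finger_force: 49.7
```

{"fn": "carry_out", "kwargs": {
  "deltas": [0,0,0,0,0,0,0,0,0,0,0,0,0,0,0,0,0,0]
}}

```text
time: 45.65
eef_pos: [0.7222, 0.0067, 0.1235]
tcp_rot: [0.995, -0.104, -0.0, -0.0]
contact_force: [-0.1, -1.1, -2.0]
opening: 0.238
finger_force: 49.7
```

```bash
python3 - <<'E'
from h import *
s=ctrl.get_state(); print(s["eef_pos"],s["opening"])
plan([(.7202,.0082,.0895,-12)],step=.05)
E
```

```text
[0.72222123 0.00673698 0.1234746 ] 0.23822647143740197
[ -0.002,-0.001,0.034,0,0.001,0 ]
```

{"fn": "carry_out", "kwargs": {
  "deltas": [-0.001,0,0.01,0,0,0,-0.002,-0.001,0.02,0,0,0,-0.002,-0.001,0.025,0,0,0,-0.002,-0.001,0.025,0,0,0,-0.002,-0.001,0.025,0,0,0]
}}

```text
time: 46.28
eef_pos: [0.72, 0.0083, 0.0972]
tcp_rot: [0.995, -0.104, -0.001, -0.0]
contact_force: [-0.5, -0.0, -0.7]
opening: 0.233
finger_force: 49.7
```

```bash
python3 - <<'E'
from h import *
s=ctrl.get_state(); print(s["eef_pos"],s["opening"])
plan([(.7202,.0082,.0892,-12)],step=.05)
E
```

```text
[0.71999286 0.00830009 0.09718149] 0.23266723745158538
[ 0,0,0.008,0,0.003,0 ]
```

{"fn": "carry_out", "kwargs": {
  "deltas": [0,0,0.004,0,0,0,0,0,0.008,0,0,0,0,0,0.009,0,0,0,0,0,0.009,0,0,0]
}}

```text
time: 46.78
eef_pos: [0.7197, 0.0083, 0.0883]
tcp_rot: [0.995, -0.104, -0.002, -0.0]
contact_force: [-1.2, 0.5, -0.5]
opening: 0.236
finger_force: 50.1
```

{"fn": "carry_out", "kwargs": {
  "deltas": [0,0,0,0,0,0,0,0,0,0,0,0,0,0,0,0,0,0,0,0,0,0,0,0],
  "grip": 65
}}

```text
time: 47.28
eef_pos: [0.7198, 0.0083, 0.0881]
tcp_rot: [0.995, -0.104, -0.001, -0.0]
contact_force: [-0.7, 0.7, 0.0]
opening: 0.651
finger_force: 0.0
```

{"fn": "carry_out", "kwargs": {
  "deltas": [0,0,-0.04,0,0,0,0,0,-0.08,0,0,0,-0.04,0,-0.12,0,0,0,-0.09,0,-0.14,0,0,0,-0.14,0,-0.14,0,0,0]
}}

```text
time: 47.9
eef_pos: [0.5833, 0.0374, 0.2316]
tcp_rot: [0.995, -0.104, 0.001, -0.0]
contact_force: [0.6, 0.4, 0.2]
opening: 0.655
finger_force: 0.0
```

{"fn": "carry_out", "kwargs": {
  "deltas": [0,0,0,0,0,0,0,0,0,0,0,0,0,0,0,0,0,0]
}}

```text
time: 48.28
eef_pos: [0.5847, 0.0369, 0.2289]
tcp_rot: [0.995, -0.105, -0.001, -0.0]
contact_force: [-0.1, -0.4, -0.3]
opening: 0.649
finger_force: 0.0
```

```bash
python3 - <<'E'
from meas import *
s=ctrl.get_state(); print(s["eef_pos"]); save("w13",tops())
plan([(.4130,-.2204,.13,-18),(.4130,-.2204,.07,-18)],step=.05,polar=True)
E
```

```text
[0.58465224 0.03688233 0.2288747 ]
knob 0.742 0.134 r 0.0111 z 0.114
knob 0.7158 0.0082 r 0.0108 z 0.1143
base 0.7412 0.1347 r 0.0256 z 0.0819
base 0.7168 0.0078 r 0.0251 z 0.0822
foot 0.7367 0.1311 r 0.0256 z 0.0698
foot 0.7176 0.0092 r 0.027 z 0.0701
disc 0.7427 0.1352 r 0.0452 z 0.0636
disc 0.7176 0.0089 r 0.0449 z 0.0639
disc 0.6969 -0.1393 r 0.032 z 0.0637
[ -0.006,0.048,0.014,0,0,0.015,-0.016,0.095,0.028,0,0.001,0.03,-0.029,0.139,0.042,0,0.001,0.045,-0.046,0.18,0.056,0,0.001,0.06,-0.066,0.219,0.071,0,0.002,0.075 ]
[ -0.02,0.037,0.014,0,0,0.015,-0.043,0.072,0.028,0,0.001,0.03,-0.043,0.072,0.058,0,0.001,0.03,-0.043,0.072,0.088,0,0.001,0.03 ]
```

{"fn": "carry_out", "kwargs": {
  "deltas": [-0.006,0.048,0.014,0,0,0.015,-0.016,0.095,0.028,0,0,0.03,-0.029,0.139,0.042,0,0,0.045,-0.046,0.18,0.056,0,0,0.06,-0.066,0.219,0.071,0,0,0.075]
}}

```text
time: 48.95
eef_pos: [0.4731, -0.1652, 0.1575]
tcp_rot: [0.99, -0.142, -0.001, 0.0]
contact_force: [-0.3, -0.3, 0.5]
opening: 0.648
finger_force: 0.0
```

{"fn": "carry_out", "kwargs": {
  "deltas": [-0.02,0.037,0.014,0,0,0.015,-0.043,0.072,0.028,0,0,0.03,-0.043,0.072,0.058,0,0,0.03,-0.043,0.072,0.088,0,0,0.03,-0.043,0.072,0.088,0,0,0.03]
}}

```text
time: 49.58
eef_pos: [0.41, -0.2196, 0.0676]
tcp_rot: [0.988, -0.157, -0.004, -0.002]
contact_force: [0.5, 0.5, -0.8]
opening: 0.651
finger_force: 0.0
```

{"fn": "carry_out", "kwargs": {
  "deltas": [0,0,0,0,0,0,0,0,0,0,0,0,0,0,0,0,0,0]
}}

```text
time: 49.95
eef_pos: [0.412, -0.2206, 0.0709]
tcp_rot: [0.988, -0.156, -0.001, 0.0]
contact_force: [-1.0, -0.4, -0.4]
opening: 0.652
finger_force: 0.0
```

```bash
python3 - <<'E'
from h import *
s=ctrl.get_state(); print(s["eef_pos"],R.from_quat(s["tcp_rot"]).as_euler("ZYX",degrees=True))
plan([(.4130,-.2204,.018,-18)],step=.03)
E
```

```text
[ 0.41196039 -0.2206057   0.07091391] [-1.79822396e+01  7.11314462e-02  1.79936374e+02]
[ 0,0,0.026,0.001,0.001,0,0.001,-0.001,0.053,0.001,0.001,0 ]
```

{"fn": "carry_out", "kwargs": {
  "deltas": [0,0,0.026,0,0,0,0.001,-0.001,0.053,0,0,0,0.001,-0.001,0.053,0,0,0,0.001,-0.001,0.053,0,0,0]
}}

```text
time: 50.45
eef_pos: [0.4129, -0.2199, 0.0178]
tcp_rot: [0.988, -0.156, -0.001, 0.0]
contact_force: [0.3, -0.4, -0.0]
opening: 0.651
finger_force: 0.0
```

{"fn": "carry_out", "kwargs": {
  "deltas": [0,0,0,0,0,0,0,0,0,0,0,0,0,0,0,0,0,0,0,0,0,0,0,0,0,0,0,0,0,0],
  "grip": 0
}}

```text
time: 51.08
eef_pos: [0.4131, -0.22, 0.018]
tcp_rot: [0.988, -0.157, -0.001, 0.0]
contact_force: [-0.9, 0.8, 5.9]
opening: 0.236
finger_force: 49.2
```

{"fn": "carry_out", "kwargs": {
  "deltas": [0,0,-0.05,0,0,0,0,0,-0.1,0,0,0,0,0,-0.14,0,0,0,0,0,-0.14,0,0,0,0,0,-0.14,0,0,0]
}}

```text
time: 51.7
eef_pos: [0.4117, -0.2187, 0.1549]
tcp_rot: [0.988, -0.156, -0.003, -0.001]
contact_force: [-0.8, 0.4, -2.9]
opening: 0.243
finger_force: 49.5
```

```bash
python3 - <<'E'
from meas import *
s=ctrl.get_state(); print(s["eef_pos"],R.from_quat(s["tcp_rot"]).as_euler("ZYX",degrees=True),s["opening"])
coasters("t14")
a=np.radians(-18); o=.001
t=(.7270+o*np.cos(a),-.1472+o*np.sin(a)); print(t)
plan([(*t,.17,-18),(*t,.12,-18)],step=.05)
E
```

```text
[ 0.41165861 -0.21872035  0.154923  ] [ -18.00429077    0.35653051 -179.94937785] 0.24313231033939292
coaster [0.7445 0.1367 0.0638] px [285.2 167.4] [31.5 33.7] 579
coaster [ 0.728  -0.1456  0.0651] px [395.8 172.8] [31.8 33.6] 838
coaster [0.7193 0.0106 0.064 ] px [334.5 176.5] [31.9 33.2] 578
(np.float64(0.7279510565162951), np.float64(-0.14750901699437494))
[ 0.04,-0.024,-0.003,0,0.001,0,0.08,-0.047,-0.005,0,0.002,0,0.12,-0.071,-0.008,-0.001,0.003,0,0.159,-0.094,-0.01,-0.001,0.004,0,0.199,-0.118,-0.013,-0.001,0.005,0 ]
[ 0.04,-0.024,-0.002,0,0.001,0,0.08,-0.047,-0.005,0,0.002,0,0.08,-0.047,0.02,0,0.002,0,0.08,-0.047,0.045,0,0.002,0 ]
```

{"fn": "carry_out", "kwargs": {
  "deltas": [0.04,-0.024,-0.003,0,0,0,0.08,-0.047,-0.005,0,0,0,0.12,-0.071,-0.008,0,0,0,0.159,-0.094,-0.01,0,0,0,0.199,-0.118,-0.013,0,0,0]
}}

```text
time: 52.38
eef_pos: [0.6384, -0.1679, 0.1652]
tcp_rot: [0.988, -0.156, -0.005, -0.001]
contact_force: [-0.2, -0.6, -1.4]
opening: 0.24
finger_force: 49.6
```

{"fn": "carry_out", "kwargs": {
  "deltas": [0.04,-0.024,-0.002,0,0,0,0.08,-0.047,-0.005,0,0,0,0.08,-0.047,0.02,0,0,0,0.08,-0.047,0.045,0,0,0,0.08,-0.047,0.045,0,0,0]
}}

```text
time: 53.0
eef_pos: [0.7254, -0.1476, 0.1163]
tcp_rot: [0.988, -0.156, -0.008, -0.001]
contact_force: [0.0, -0.3, -2.5]
opening: 0.238
finger_force: 49.7
```

{"fn": "carry_out", "kwargs": {
  "deltas": [0,0,0,0,0,0,0,0,0,0,0,0,0,0,0,0,0,0,0,0,0,0,0,0,0,0,0,0,0,0]
}}

```text
time: 53.62
eef_pos: [0.729, -0.1489, 0.1242]
tcp_rot: [0.988, -0.156, -0.001, -0.0]
contact_force: [1.1, 0.8, -1.9]
opening: 0.24
finger_force: 49.7
```

```bash
python3 - <<'E'
from h import *
s=ctrl.get_state(); print(s["eef_pos"],s["opening"])
plan([(.728,-.1475,.0972,-18)],step=.05)
E
```

```text
[ 0.72903988 -0.148868    0.12417366] 0.2398947889584293
[ -0.001,-0.001,0.027,0,0.003,0 ]
```

{"fn": "carry_out", "kwargs": {
  "deltas": [-0.001,-0.001,0.01,0,0,0,-0.001,-0.001,0.02,0,0,0,-0.001,-0.001,0.026,0,0,0,-0.001,-0.001,0.026,0,0,0,-0.001,-0.001,0.026,0,0,0]
}}

```text
time: 54.25
eef_pos: [0.7285, -0.1477, 0.098]
tcp_rot: [0.988, -0.156, -0.001, -0.0]
contact_force: [-0.3, -0.3, -1.8]
opening: 0.242
finger_force: 49.7
```

```bash
python3 - <<'E'
from h import *
s=ctrl.get_state(); print(s["eef_pos"],s["opening"])
plan([(.728,-.1475,.0885,-18)],step=.05)
E
```

```text
[ 0.72848225 -0.14766444  0.0980197 ] 0.24202921117030932
[ 0,0,0.01,0,0.003,0 ]
```

{"fn": "carry_out", "kwargs": {
  "deltas": [0,0,0.005,0,0,0,0,0,0.009,0,0,0,0,0,0.0098,0,0,0,0,0,0.0098,0,0,0]
}}

```text
time: 54.75
eef_pos: [0.7282, -0.1476, 0.0882]
tcp_rot: [0.988, -0.156, -0.002, -0.0]
contact_force: [-0.7, 0.7, -0.7]
opening: 0.239
finger_force: 49.9
```

{"fn": "carry_out", "kwargs": {
  "deltas": [0,0,0,0,0,0,0,0,0,0,0,0,0,0,0,0,0,0,0,0,0,0,0,0],
  "grip": 65
}}

```text
time: 55.25
eef_pos: [0.7284, -0.1476, 0.0882]
tcp_rot: [0.988, -0.156, -0.001, -0.0]
contact_force: [0.0, 0.3, 0.2]
opening: 0.645
finger_force: 0.0
```

{"fn": "carry_out", "kwargs": {
  "deltas": [0,0,-0.04,0,0,0,0,0,-0.08,0,0,0,-0.04,0,-0.12,0,0,0,-0.09,0,-0.14,0,0,0,-0.14,0,-0.14,0,0,0]
}}

```text
time: 55.88
eef_pos: [0.5956, -0.1045, 0.2318]
tcp_rot: [0.988, -0.156, 0.001, 0.0]
contact_force: [0.3, -0.3, 0.5]
opening: 0.65
finger_force: 0.0
```

{"fn": "carry_out", "kwargs": {
  "deltas": [0,0,0,0,0,0,0,0,0,0,0,0,0,0,0,0,0,0]
}}

```text
time: 56.25
eef_pos: [0.5969, -0.105, 0.229]
tcp_rot: [0.988, -0.157, -0.001, 0.0]
contact_force: [0.7, 0.4, 0.5]
opening: 0.65
finger_force: 0.0
```

```bash
python3 - <<'E'
from meas import *
s=ctrl.get_state(); print(s["eef_pos"],s["qpos"].round(2)); save("w15",tops())
E
```

```text
[ 0.59689033 -0.10504893  0.22898115] [-0.34  0.14  1.75 -0.    1.25  1.54]
knob 0.7229 -0.1471 r 0.0103 z 0.1143
knob 0.7175 0.0072 r 0.011 z 0.114
base 0.7262 -0.1482 r 0.0252 z 0.0821
base 0.7174 0.0072 r 0.0254 z 0.0819
foot 0.7268 -0.1477 r 0.027 z 0.07
foot 0.7182 0.0079 r 0.0273 z 0.0696
disc 0.7271 -0.1479 r 0.0449 z 0.0639
disc 0.7184 0.0089 r 0.0457 z 0.0636
disc 0.7256 0.1059 r 0.0297 z 0.0623
```

All three weights stand within about 2 mm of the foot centres. Next is the timer, gripped from the opposite side so the 120° turn fits the wrist range.

```bash
python3 - <<'E'
from h import *
plan([(.5575,-.2635,.2,143)],ang=9.5)
E
```

```text
[ 0.001,0.01,0.002,0,0,-0.165,0.001,0.019,0.003,0,0,-0.331,0.002,0.029,0.005,-0.001,0,-0.496,0.003,0.038,0.007,-0.001,0,-0.661,0.003,0.048,0.008,-0.001,0,-0.827 ]
[ -0.007,0.007,0.002,0,0,-0.165,-0.013,0.014,0.003,0,0,-0.331,-0.02,0.021,0.005,-0.001,0,-0.496,-0.026,0.028,0.007,-0.001,0,-0.661,-0.033,0.035,0.009,-0.001,0,-0.827 ]
[ -0.01,0,0.002,0,0,-0.165,-0.019,0,0.003,0,0,-0.331,-0.029,0,0.005,-0.001,0,-0.496,-0.038,0,0.007,-0.001,0,-0.661,-0.048,-0.001,0.009,-0.001,0,-0.827 ]
[ -0.006,-0.007,0.002,0,0,-0.165,-0.013,-0.014,0.003,0,0,-0.331 ]
```

{"fn": "carry_out", "kwargs": {
  "deltas": [0.001,0.01,0.002,0,0,-0.165,0.001,0.019,0.003,0,0,-0.331,0.002,0.029,0.005,0,0,-0.496,0.003,0.038,0.007,0,0,-0.661,0.003,0.048,0.008,0,0,-0.827]
}}

```text
time: 56.92
eef_pos: [0.5844, -0.1518, 0.2202]
tcp_rot: [0.967, 0.256, -0.001, -0.001]
contact_force: [1.3, 0.2, 1.0]
opening: 0.648
finger_force: 0.0
```

{"fn": "carry_out", "kwargs": {
  "deltas": [-0.007,0.007,0.002,0,0,-0.165,-0.013,0.014,0.003,0,0,-0.331,-0.02,0.021,0.005,0,0,-0.496,-0.026,0.028,0.007,0,0,-0.661,-0.033,0.035,0.009,0,0,-0.827]
}}

```text
time: 57.55
eef_pos: [0.5728, -0.1986, 0.2113]
tcp_rot: [0.782, 0.623, -0.001, -0.001]
contact_force: [-0.5, 0.6, 0.2]
opening: 0.649
finger_force: 0.0
```

{"fn": "carry_out", "kwargs": {
  "deltas": [-0.01,0,0.002,0,0,-0.165,-0.019,0,0.003,0,0,-0.331,-0.029,0,0.005,0,0,-0.496,-0.038,0,0.007,0,0,-0.661,-0.048,-0.001,0.009,0,0,-0.827]
}}

```text
time: 58.18
eef_pos: [0.5607, -0.2451, 0.2022]
tcp_rot: [0.466, 0.885, -0.0, -0.002]
contact_force: [-0.3, -0.2, 0.5]
opening: 0.651
finger_force: 0.0
```

{"fn": "carry_out", "kwargs": {
  "deltas": [-0.006,-0.007,0.002,0,0,-0.165,-0.013,-0.014,0.003,0,0,-0.331,-0.013,-0.014,0.003,0,0,-0.331,-0.013,-0.014,0.003,0,0,-0.331,-0.013,-0.014,0.003,0,0,-0.331]
}}

```text
time: 58.8
eef_pos: [0.5559, -0.2625, 0.1995]
tcp_rot: [0.317, 0.948, -0.0, -0.002]
contact_force: [-0.3, 0.1, -0.1]
opening: 0.646
finger_force: 0.0
```

```bash
cat >> meas.py <<'E'
def knob(tag):
    s=ctrl.get_state(); print(s["eef_pos"],R.from_quat(s["tcp_rot"]).as_euler("ZYX",degrees=True))
    C=cam("wrist"); im,D=ctrl.read_camera("wrist"); save(tag,im); P=cloud(C,D); q=P
    m=(abs(P[...,0]-.5575)<.04)&(abs(P[...,1]+.2635)<.04)&(P[...,2]>.082)&(P[...,2]<.095)&(D>.15); q=P[m]
    print("bar",rect(q[:,:2]),np.degrees(np.arctan2(*pca(q[:,:2])[1][::-1])),q[:,2].mean())
    w=m&(im.min(2)>150); print("white",w.sum(),P[w].mean(0) if w.any() else None)
E
python3 - <<'E'
from meas import *
knob("k1")
E
```

```text
[ 0.55590354 -0.26251725  0.19952295] [ 1.43060271e+02 -1.70100225e-01 -1.79930812e+02]
bar (array([ 0.5559, -0.2657]), array([0.0137, 0.0496]), 53.36) -36.35764604466726 0.08854043475878157
white 150 [ 0.56654227 -0.27365541  0.08935428]
```

View pics/k1.png

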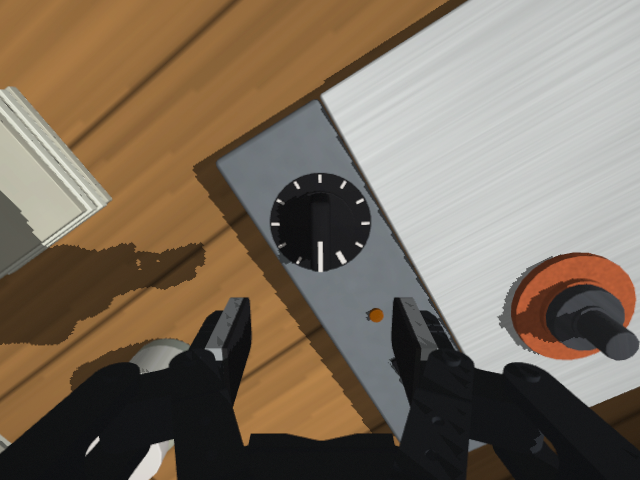

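The pointer line is at (320,258), one mark clockwise of the long zero mark at (341,256). The timer is on position 1, so it needs +120° clockwise.

```bash
python3 - <<'E'
from h import *
plan([(.5559,-.2657,.11,143.4),(.5559,-.2657,.061,143.4)],step=.05)
E
```

```text
[ -0.001,-0.001,0.045,-0.001,-0.001,-0.003,-0.002,-0.002,0.09,-0.001,-0.003,-0.006,-0.002,-0.002,0.139,-0.001,-0.003,-0.006 ]
```

{"fn": "carry_out", "kwargs": {
  "deltas": [-0.001,-0.001,0.045,0,0,-0.003,-0.002,-0.002,0.09,0,-0.002,-0.006,-0.002,-0.002,0.12,0,-0.002,-0.006,-0.002,-0.002,0.138,0,-0.002,-0.006,-0.002,-0.002,0.138,0,-0.002,-0.006],
  "grip": 45
}}

```text
time: 59.48
eef_pos: [0.555, -0.2649, 0.0603]
tcp_rot: [0.314, 0.95, -0.0, -0.002]
contact_force: [0.7, -0.2, 0.3]
opening: 0.453
finger_force: 0.0
```

{"fn": "carry_out", "kwargs": {
  "deltas": [0,0,0,0,0,0,0,0,0,0,0,0,0,0,0,0,0,0]
}}

```text
time: 59.85
eef_pos: [0.5562, -0.2659, 0.0627]
tcp_rot: [0.314, 0.95, -0.001, 0.0]
contact_force: [0.5, 0.4, 0.2]
opening: 0.456
finger_force: 0.0
```

{"fn": "carry_out", "kwargs": {
  "deltas": [0,0,0,0,0,0,0,0,0,0,0,0,0,0,0,0,0,0,0,0,0,0,0,0,0,0,0,0,0,0],
  "grip": 0,
  "grip_force": 50
}}

```text
time: 60.48
eef_pos: [0.5566, -0.2645, 0.0622]
tcp_rot: [0.314, 0.95, 0.0, 0.0]
contact_force: [1.4, 4.2, 3.3]
opening: 0.155
finger_force: 50.4
```

{"fn": "carry_out", "kwargs": {
  "deltas": [0,0,0,0,0,0.14,0,0,0,0,0,0.28,0,0,0,0,0,0.42,0,0,0,0,0,0.56,0,0,0,0,0,0.7]
}}

```text
time: 61.1
eef_pos: [0.5573, -0.2639, 0.0622]
tcp_rot: [0.622, 0.783, 0.001, 0.0]
contact_force: [5.8, 5.2, 2.0]
opening: 0.155
finger_force: 50.5
```

{"fn": "carry_out", "kwargs": {
  "deltas": [0,0,0,0,0,0.14,0,0,0,0,0,0.28,0,0,0,0,0,0.42,0,0,0,0,0,0.56,0,0,0,0,0,0.7]
}}

```text
time: 61.72
eef_pos: [0.5584, -0.264, 0.0622]
tcp_rot: [0.853, 0.522, 0.002, 0.001]
contact_force: [8.6, 5.6, -0.7]
opening: 0.152
finger_force: 50.1
```

{"fn": "carry_out", "kwargs": {
  "deltas": [0,0,0,0,0,0.14,0,0,0,0,0,0.28,0,0,0,0,0,0.42,0,0,0,0,0,0.56,0,0,0,0,0,0.7]
}}

```text
time: 62.35
eef_pos: [0.5591, -0.2646, 0.0622]
tcp_rot: [0.98, 0.198, 0.004, 0.001]
contact_force: [10.5, 3.2, -1.7]
opening: 0.153
finger_force: 49.9
```

{"fn": "carry_out", "kwargs": {
  "deltas": [0,0,0,0,0,0,0,0,0,0,0,0,0,0,0,0,0,0]
}}

```text
time: 62.72
eef_pos: [0.5591, -0.2646, 0.0623]
tcp_rot: [0.98, 0.2, 0.004, 0.001]
contact_force: [11.5, 3.9, -2.5]
opening: 0.153
finger_force: 49.9
```

Now I release, rise and verify.

{"fn": "carry_out", "kwargs": {
  "deltas": [0,0,0,0,0,0,0,0,0,0,0,0,0,0,0,0,0,0,0,0,0,0,0,0],
  "grip": 50
}}

```text
time: 63.22
eef_pos: [0.5553, -0.2657, 0.0614]
tcp_rot: [0.98, 0.2, -0.001, -0.0]
contact_force: [0.3, 0.1, 0.3]
opening: 0.501
finger_force: 0.0
```

{"fn": "carry_out", "kwargs": {
  "deltas": [0,0,-0.04,0,0,0,0,0,-0.09,0,0,0,0,0,-0.14,0,0,0,0,0,-0.17,0,0,0,0,0,-0.17,0,0,0]
}}

```text
time: 63.85
eef_pos: [0.5572, -0.2665, 0.2354]
tcp_rot: [0.98, 0.2, 0.002, 0.003]
contact_force: [0.7, 0.1, -0.3]
opening: 0.503
finger_force: 0.0
```

{"fn": "carry_out", "kwargs": {
  "deltas": [-0.03,0.01,0,0,0,0,-0.06,0.02,0,0,0,0,-0.06,0.02,0,0,0,0,-0.06,0.02,0,0,0,0]
}}

```text
time: 64.35
eef_pos: [0.5083, -0.3068, 0.2301]
tcp_rot: [0.98, 0.2, -0.001, -0.001]
contact_force: [0.3, 1.3, -0.0]
opening: 0.502
finger_force: 0.0
```

```bash
python3 - <<'E'
from meas import *
knob("k2"); coasters("t20")
tops()
im=cv2.imread("pics/k2.png"); sc,_=ctrl.read_camera("scene"); s=cv2.resize(sc[160:360,180:480,::-1],(750,500)); cv2.imwrite("pics/s20c.png",s)
E
```

```text
[ 0.50830612 -0.30679671  0.23012452] [ 2.31148532e+01  1.24752925e-01 -1.79860311e+02]
bar (array([ 0.5562, -0.2659]), array([0.0495, 0.0149]), 23.6) 24.286525740209072 0.08847842228243451
white 145 [ 0.54492612 -0.27082576  0.08942712]
coaster [0.7444 0.1366 0.064 ] px [285.2 167.3] [31.6 33.5] 574
coaster [ 0.7285 -0.1456  0.0638] px [395.8 172.8] [31.9 33.3] 583
coaster [0.7193 0.0107 0.0638] px [334.5 176.5] [31.9 33.1] 576
```

View pics/k2.png

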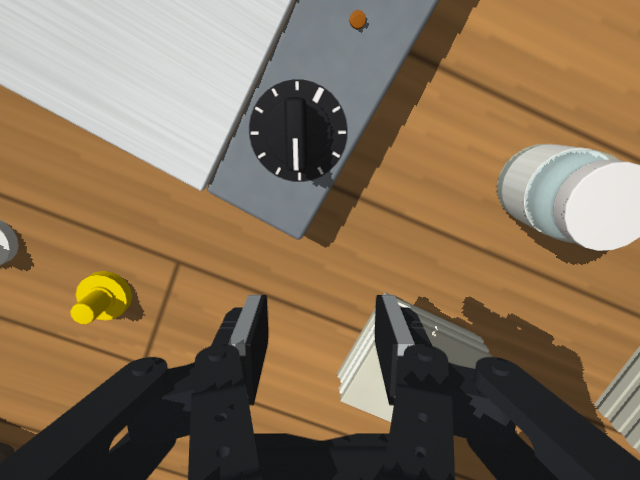

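View pics/s20c.png

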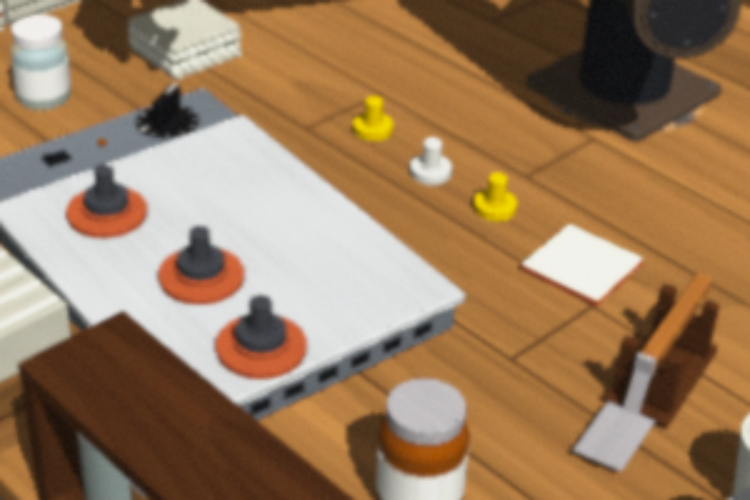

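The timer pointer at (296,165) is 150° clockwise from the zero mark at (318,96), so it is on the fifth click. All three weights stand on their feet and the spatula rests in its forks. I hand the job in.

```bash
python3 -c "
from plant import ctrl
print(ctrl.sign_off())"
```

```text
the job is handed in; nothing more can be done
None
```

I turned all three coasters foot up, stood an iron weight on each foot within about 2 mm of its centre, set the timer to the fifth click, laid the spatula back on its stand, and handed the job in at about 64 s; no verdict came back.

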